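Load three jars into the sloping spring-fed jar dispenser

TASK

Load exactly three of the four white-capped spice jars into the sloping jar dispenser, one behind the other, each pushed in over the clear front stop against the spring pusher and left standing square on the channel floor with the row pressed up to the front stop. Leave the fourth white-capped jar, the red-capped jars and the other things where they stand; set the jars down gently and never let the pusher snap forward.

Things in the scene. Friction and masses are not known exactly. Their poses are not given: they have to be found in the camera images.
- jar_white_1: one of four alike squarish spice jars, clear with a printed label and a WHITE cap, 98 mm tall; body square with rounded corners, 45.5 mm across the flats (along its own x and y axes) and 54 mm across the corners, up to 77 mm high; the round cap above it 46 mm in diameter; 0.09 to 0.15 kg, upright on the worktop; origin: centre of its underside, z along its axis to the cap
- jar_white_2: one of four alike squarish spice jars, clear with a printed label and a WHITE cap, 98 mm tall; body square with rounded corners, 45.5 mm across the flats (along its own x and y axes) and 54 mm across the corners, up to 77 mm high; the round cap above it 46 mm in diameter; 0.09 to 0.15 kg, upright on the worktop; origin: centre of its underside, z along its axis to the cap
- jar_white_3: one of four alike squarish spice jars, clear with a printed label and a WHITE cap, 98 mm tall; body square with rounded corners, 45.5 mm across the flats (along its own x and y axes) and 54 mm across the corners, up to 77 mm high; the round cap above it 46 mm in diameter; 0.09 to 0.15 kg, upright on the worktop; origin: centre of its underside, z along its axis to the cap
- jar_white_4: one of four alike squarish spice jars, clear with a printed label and a WHITE cap, 98 mm tall; body square with rounded corners, 45.5 mm across the flats (along its own x and y axes) and 54 mm across the corners, up to 77 mm high; the round cap above it 46 mm in diameter; 0.09 to 0.15 kg, upright on the worktop; origin: centre of its underside, z along its axis to the cap
- jar_red_1: bystander: round spice jar with a RED cap, 106 mm tall, 45 mm in diameter, about 0.11 kg, upright; origin: centre of its underside, z up
- jar_red_2: bystander: round spice jar with a RED cap, 106 mm tall, 45 mm in diameter, about 0.11 kg, upright; origin: centre of its underside, z up
- pepper_mill: bystander: turned wooden pepper mill, 173 mm tall, 55 mm in diameter, loose, upright; origin: centre of its underside
- egg_cup: bystander: stoneware egg cup, 61 mm tall, 50 mm in diameter, loose, upright; origin: centre of its underside
- rack: the jar dispenser, fixed to the worktop: dark steel stand, base plate 236 x 74 mm, carrying the sloping clear-sided channel; origin: underside of the base near its middle, z up, x level, from the low front (loading) end to the high rear end. The channel's origin lies at (-0.100, 0, 0.034) m in this frame
- channel: sloping jar channel. Origin: on the floor, mid-width, at the inner face of the front stop; x up the floor to the rear, 0.47 rad (27 degrees) above level; y to the left; z square to the floor (leans 27 degrees to the front). 51 mm wide inside; clear walls 3 mm thick, 34 mm high; back plate at x = 238 mm. Jars stand along z, flats along the walls; three jars' centres come to about x = 23, 69, 114 mm
- front_stop (a point): middle of the top edge of the clear front stop, at its inner face: 30 mm above the channel floor (channel frame 0, 0, 30 mm). The stop is 4 mm thick (channel x -4 to 0 mm) and as wide as the channel
- pusher (a joint): channel x (m) of the front face of the black pusher plate, 0 to 0.200, 0 at the front stop. Plate 45 mm wide, 86 mm high. A coil spring presses it to the front (3 N at 0, 4 N at full travel) and takes the row of n jars with it (n jars: about 0.046 n), so the next jar must first press the row back by its own width. It moves freely, slightly damped (6 N s/m)
Things that resemble listed ones, but are neither listed nor needed, are in the scene too. Leave any black, blue or yellow look-alike of the jar_white_2 alone.

How it is judged:
At the end, for the whole second after the job is handed in: Three white-capped jars in the channel: within 0.12 rad of square, 6 mm of floor and middle, at rest, row against the front stop (pusher 0.130 to 0.150 m). The fourth and both red-capped jars upright on the worktop within 50 mm of their places (((distance of jar_white_1 from where it was at the start of the episode below 0.05 m and angle between jar_white_1's own z axis and vertical below 0.1 rad and height (world z) of jar_white_1 below 0.01 m and linear speed of jar_white_1 below 0.02 m/s and (x of jar_white_2 in the frame of channel between 0.018 and 0.15 m and y of jar_white_2 in the frame of channel between -0.006 and 0.006 m and z of jar_white_2 in the frame of channel between -0.004 and 0.006 m and angle between the z axis of jar_white_2 and the z axis of channel, either way round below 0.12 rad and linear speed of jar_white_2 below 0.02 m/s) and (x of jar_white_3 in the frame of channel between 0.018 and 0.15 m and y of jar_white_3 in the frame of channel between -0.006 and 0.006 m and z of jar_white_3 in the frame of channel between -0.004 and 0.006 m and angle between the z axis of jar_white_3 and the z axis of channel, either way round below 0.12 rad and linear speed of jar_white_3 below 0.02 m/s) and (x of jar_white_4 in the frame of channel between 0.018 and 0.15 m and y of jar_white_4 in the frame of channel between -0.006 and 0.006 m and z of jar_white_4 in the frame of channel between -0.004 and 0.006 m and angle between the z axis of jar_white_4 and the z axis of channel, either way round below 0.12 rad and linear speed of jar_white_4 below 0.02 m/s)) or (distance of jar_white_2 from where it was at the start of the episode below 0.05 m and angle between jar_white_2's own z axis and vertical below 0.1 rad and height (world z) of jar_white_2 below 0.01 m and linear speed of jar_white_2 below 0.02 m/s and (x of jar_white_1 in the frame of channel between 0.018 and 0.15 m and y of jar_white_1 in the frame of channel between -0.006 and 0.006 m and z of jar_white_1 in the frame of channel between -0.004 and 0.006 m and angle between the z axis of jar_white_1 and the z axis of channel, either way round below 0.12 rad and linear speed of jar_white_1 below 0.02 m/s) and (x of jar_white_3 in the frame of channel between 0.018 and 0.15 m and y of jar_white_3 in the frame of channel between -0.006 and 0.006 m and z of jar_white_3 in the frame of channel between -0.004 and 0.006 m and angle between the z axis of jar_white_3 and the z axis of channel, either way round below 0.12 rad and linear speed of jar_white_3 below 0.02 m/s) and (x of jar_white_4 in the frame of channel between 0.018 and 0.15 m and y of jar_white_4 in the frame of channel between -0.006 and 0.006 m and z of jar_white_4 in the frame of channel between -0.004 and 0.006 m and angle between the z axis of jar_white_4 and the z axis of channel, either way round below 0.12 rad and linear speed of jar_white_4 below 0.02 m/s)) or (distance of jar_white_3 from where it was at the start of the episode below 0.05 m and angle between jar_white_3's own z axis and vertical below 0.1 rad and height (world z) of jar_white_3 below 0.01 m and linear speed of jar_white_3 below 0.02 m/s and (x of jar_white_1 in the frame of channel between 0.018 and 0.15 m and y of jar_white_1 in the frame of channel between -0.006 and 0.006 m and z of jar_white_1 in the frame of channel between -0.004 and 0.006 m and angle between the z axis of jar_white_1 and the z axis of channel, either way round below 0.12 rad and linear speed of jar_white_1 below 0.02 m/s) and (x of jar_white_2 in the frame of channel between 0.018 and 0.15 m and y of jar_white_2 in the frame of channel between -0.006 and 0.006 m and z of jar_white_2 in the frame of channel between -0.004 and 0.006 m and angle between the z axis of jar_white_2 and the z axis of channel, either way round below 0.12 rad and linear speed of jar_white_2 below 0.02 m/s) and (x of jar_white_4 in the frame of channel between 0.018 and 0.15 m and y of jar_white_4 in the frame of channel between -0.006 and 0.006 m and z of jar_white_4 in the frame of channel between -0.004 and 0.006 m and angle between the z axis of jar_white_4 and the z axis of channel, either way round below 0.12 rad and linear speed of jar_white_4 below 0.02 m/s)) or (distance of jar_white_4 from where it was at the start of the episode below 0.05 m and angle between jar_white_4's own z axis and vertical below 0.1 rad and height (world z) of jar_white_4 below 0.01 m and linear speed of jar_white_4 below 0.02 m/s and (x of jar_white_1 in the frame of channel between 0.018 and 0.15 m and y of jar_white_1 in the frame of channel between -0.006 and 0.006 m and z of jar_white_1 in the frame of channel between -0.004 and 0.006 m and angle between the z axis of jar_white_1 and the z axis of channel, either way round below 0.12 rad and linear speed of jar_white_1 below 0.02 m/s) and (x of jar_white_2 in the frame of channel between 0.018 and 0.15 m and y of jar_white_2 in the frame of channel between -0.006 and 0.006 m and z of jar_white_2 in the frame of channel between -0.004 and 0.006 m and angle between the z axis of jar_white_2 and the z axis of channel, either way round below 0.12 rad and linear speed of jar_white_2 below 0.02 m/s) and (x of jar_white_3 in the frame of channel between 0.018 and 0.15 m and y of jar_white_3 in the frame of channel between -0.006 and 0.006 m and z of jar_white_3 in the frame of channel between -0.004 and 0.006 m and angle between the z axis of jar_white_3 and the z axis of channel, either way round below 0.12 rad and linear speed of jar_white_3 below 0.02 m/s))) and value of joint pusher between 0.13 and 0.15 m and distance of each of jar_red_1, jar_red_2 from where it was at the start of the episode below 0.05 m and angle between each of jar_red_1, jar_red_2's own z axis and vertical below 0.1 rad and height (world z) of each of jar_red_1, jar_red_2 below 0.01 m and linear speed of each of jar_red_1, jar_red_2 below 0.02 m/s); the robot touches nothing.
It fails at once if the pusher snaps forward (faster than 0.5 m/s) (velocity of joint pusher below -0.5 m/s).
It fails at once if a jar is rammed into the dispenser, or the dispenser pressed, with more than 100 N (contact force between rack and anything else above 100 N).
It fails at once if a red-capped jar, the pepper mill or the egg cup is moved by more than 50 mm or tipped (distance of any of jar_red_1, jar_red_2, pepper_mill, egg_cup from where it was at the start of the episode above 0.05 m or angle between any of jar_red_1, jar_red_2, pepper_mill, egg_cup's own z axis and vertical above 0.5 rad).
It also fails if it takes over 72 s, if anything falls off the work surface, if the arm or the gripper's body presses on something with over 40 N, if the wrist force passes 120 N, or if a joint passes its speed limit or range.

ROBOT

A 6-joint arm with a two-finger parallel gripper is mounted at the origin on a cart in front of the work surface, level with it; the furniture and walls round the work are solid. World frame = base frame: x ahead of the robot, y to its left, z up, the work surface at z = 0. Lengths are in m, angles in rad, forces in N, time in s.
With the tool pointing down it reaches from about 0.375 to 0.9 m from the base axis. Payload 3.1 kg.
Tool frame: the origin (TCP) lies at the very end of the fingers, on their centre line; the grasp point (between the pads) lies 19 mm behind it (grip_depth is the distance from the TCP to the grasp point, in m); z points along the fingers, y is the line along which they close (so a half turn about z gives the same grasp; the last joint's range is limited). The gripper opens to 85 mm and grips with 20 to 120 N. Pads are 22 mm wide; open, the fingers measure 114 mm over their backs; the gripper's body (76 mm by 85 mm) begins 54 mm behind the grasp point. The pads swing forward as they close: fully open they stand 13 mm farther back than shut.
Start: joints at [-1.371, 0.527, 1.433, -0, 1.181, -0.178], TCP at [0.231, -0.581, 0.208] pointing down, gripper open.
Joint ranges: [-3.08, 3.08], [-0.75, 2.2], [0.22, 2.44], [-1.43, 4.57], [0, 2.65], [-2.85, 2.85]. Speed limits (rad/s): [2.79, 2.79, 3.14, 3.14, 3.14, 3.14].

INTERFACE

Orientations are given as a unit quaternion [x, y, z, w].
In Python, from station import * gives the robot as it stands.
- The arm moves only by the tool apply_moves, never from a script. Its argument "plan" is a list of rows, each a list of 7 numbers: the shift along the tool's x, y, z in m, then the turn, a rotation vector about the tool's x, y, z in rad, then the gripper command: -1 is fully open, 1 is shut, values between are in proportion. In form: [[dx, dy, dz, wx, wy, wz, jaw], ...]. A call has 1 to 8 rows; each row shifts and turns the commanded pose from where the row before left it, along the tool's axes as they then stand; what a row does not reach is not made up. A row lasts 1/8 s, in which the tool goes at most 62.5 mm and 10.7 degrees, less where a joint would pass 70% of its speed; a pose out of reach is approached as far as the arm can. A call is refused whole if a number of a shift passes 0.0625 or a number of a turn 0.188, either way. A call with a gripper value outside its range is refused whole. The fingers move at their own pace and stop on an object; "force" is the grip in N (left out, the last holds). Time passes only in rows, so rows that do not move let the fingers close. It gives the time, the measured TCP pose, the force, the opening and the grip force at its end, in the units of the state.
- sense(): the state, without advancing time (a new reading comes with each control period).
- snapshot(name): name is "scene" or "top"; returns the picture (400x640x3 uint8, red, green, blue); there is no depth.
- calibration(name): a dict with "camera_matrix" (3x3 intrinsics, pixels), "k1" (the pictures are not rectified: a ray, as slopes to the right and down, at radius r is drawn at 1 + k1 r^2 times it, then the intrinsics apply), "R" (3x3) and "t" (3): a world point X has camera coordinates R X + t. Camera axes: x right, y down, z forward; pixel columns grow to the right and rows downward; lengths in m; the calibration is good to about 2 mm. A picture is of the moment at which its call begins. calibration takes no time and is no camera call.
- sign_off(): hands the job in; it is judged then, once.
The state is a dict: "t": time; "q": joint angles; "qd": joint speeds; "tau": joint torques, N m; "tcp_pos": TCP position; "tool_rot": TCP orientation; "force": force on the tool from outside, world axes, zero at the start; "ft_torque": the same for the moment, N m; "finger_gap": opening from 0.0 (shut) to 1.0 (fully open); "gripper_force": force on a finger pad.
Only numpy, scipy, OpenCV 4.12 (cv2) and the standard library are available. Lean on these libraries where they do the work, as an engineer would, in place of code of your own. Each camera call takes 0.05 s, during which the arm holds its last target. There are 200 camera calls.

## Working session

There is one attempt and no reset: what is moved stays moved. The work goes in short steps, Python scripts to look and compute and a tool call to move; the robot and the scene stay as the last step left them, time stands still between calls to the robot, and variables do not carry over. Pictures are saved under pics/ and viewed, at most 10 in all, crops included, and the job is handed in when it is done.

Besides the shell and the picture viewer there is one more tool, called after "Call:" as a command line: name --pt "numbers of a row" for each row, then --argument value for the rest. apply_moves: Moves the arm, as the interface text tells. Its arguments: {"type":"object","properties":{"plan":{"type":"array"},"force":{"type":"number"}},"required":["plan"]}

```bash
mkdir -p pics; python3 - <<'E'
from station import *
import cv2
s=sense();print(s)
for n in("scene","top"):
    im=snapshot(n);cv2.imwrite(f"pics/{n}0.png",im[:,:,::-1])
    c=calibration(n);print(n,c)
E
```

```text
{'t': 0.0, 'q': array([-1.37052597e+00,  5.28446310e-01,  1.43388801e+00, -5.23068740e-06,
        1.18138790e+00, -1.78506658e-01]), 'qd': array([ 0.00053858, -0.00143462, -0.00048398,  0.00010871, -0.00127614,
       -0.00014298]), 'tau': array([ 5.34451756e-04, -4.42353487e+01, -1.78022182e+01, -6.75442652e-05,
        8.35040380e-03,  1.17268648e-07]), 'tcp_pos': array([ 0.23098513, -0.57993992,  0.20715041]), 'tool_rot': array([ 9.82118793e-01,  1.88259241e-01, -1.40049213e-05, -1.06469380e-03]), 'force': array([-0.28898815,  0.32278857, -0.29315571]), 'ft_torque': array([-0.0222412 ,  0.00743376, -0.01582731]), 'gripper_force': 0.0, 'finger_gap': 1.0050297507721007}
scene {'camera_matrix': array([[428.75895404,   0.        , 315.47556424],
       [  0.        , 428.75895404, 200.8840036 ],
       [  0.        ,   0.        ,   1.        ]]), 'k1': -0.07736427406204398, 'R': array([[-0.91804271, -0.3961872 , -0.01527401],
       [-0.29684804,  0.71237132, -0.63593109],
       [ 0.26282852, -0.57927784, -0.77159469]]), 't': array([0.40493473, 0.23795779, 1.05625005])}
top {'camera_matrix': array([[379.80646819,   0.        , 326.15665861],
       [  0.        , 379.80646819, 202.80143768],
       [  0.        ,   0.        ,   1.        ]]), 'k1': 0.007596254986038622, 'R': array([[-9.36484629e-04, -9.99991657e-01,  3.97599366e-03],
       [-9.85368105e-01,  2.45117594e-04, -1.70439541e-01],
       [ 1.70437145e-01, -4.07743135e-03, -9.85360114e-01]]), 't': array([-0.076669  ,  0.50179319,  1.04929869])}
```

View pics/scene0.png

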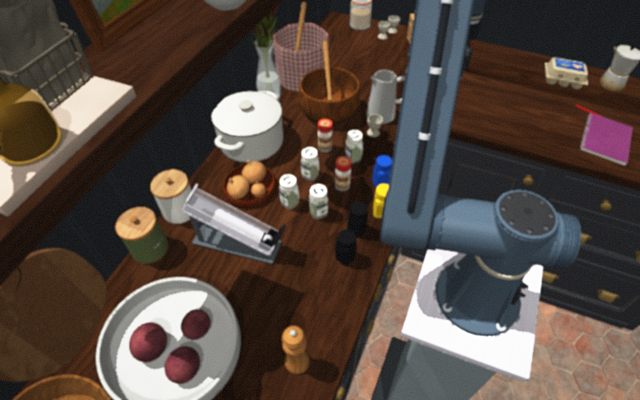

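View pics/top0.png

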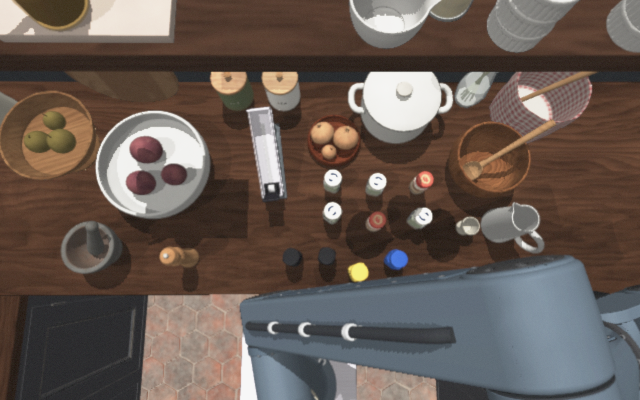

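```bash
cat > h.py <<'E'
import numpy as np, cv2
from station import *
from scipy.spatial.transform import Rotation as Ro
def ray(n,u,v):
    c=calibration(n);K=c["camera_matrix"];p=np.array([(u-K[0,2])/K[0,0],(v-K[1,2])/K[1,1]])
    q=p.copy()
    for _ in range(20): q=p/(1+c["k1"]*(q@q))
    R=np.array(c["R"]);return -R.T@c["t"], R.T@np.array([q[0],q[1],1])
def onz(n,u,v,z):
    o,d=ray(n,u,v);return o+d*(z-o[2])/d[2]
def tri(uvt,uvs):
    o1,d1=ray("top",*uvt);o2,d2=ray("scene",*uvs)
    a=np.linalg.lstsq(np.c_[d1,-d2],o2-o1,rcond=None)[0]
    p,q=o1+a[0]*d1,o2+a[1]*d2
    return (p+q)/2,np.linalg.norm(p-q)
def proj(n,X):
    c=calibration(n);K=c["camera_matrix"];x=np.array(c["R"])@X+c["t"];s=x[:2]/x[2];s=s*(1+c["k1"]*(s@s))
    return K[0,0]*s[0]+K[0,2],K[1,1]*s[1]+K[1,2]
E
python3 - <<'E'
from h import *
t=cv2.imread("pics/top0.png");s=cv2.imread("pics/scene0.png")
a=cv2.resize(t[95:245,245:445],None,fx=4,fy=4,interpolation=cv2.INTER_CUBIC)
b=cv2.resize(s[115:265,180:380],None,fx=4,fy=4,interpolation=cv2.INTER_CUBIC)
cv2.imwrite("pics/topc.png",a);cv2.imwrite("pics/scenec.png",b)
for n,im,(x0,y0,x1,y1) in(("top",t,(310,160,440,240)),("scene",s,(270,120,370,225))):
    hsv=cv2.cvtColor(im,cv2.COLOR_BGR2HSV);m=((hsv[...,1]<40)&(hsv[...,2]>185)).astype(np.uint8)
    k=np.zeros_like(m);k[y0:y1,x0:x1]=m[y0:y1,x0:x1]
    N,_,st,ce=cv2.connectedComponentsWithStats(k)
    for i in range(1,N):
        if st[i,4]>25: print(n,st[i],ce[i].round(1),onz(n,*ce[i],.098).round(3))
for p in((377,221),(424,180)):print("red",onz("top",*p,.106))
E
```

```text
top [324 170  18  16 206] [332.6 177.6] [ 0.563 -0.095  0.098]
top [369 173  17  17 218] [377.3 181. ] [ 0.553 -0.218  0.098]
top [324 202  17  17 220] [332.1 210.4] [ 0.471 -0.093  0.098]
top [415 208  17  17 205] [423.6 216. ] [ 0.456 -0.341  0.098]
scene [270 120   8   8  36] [272.3 122.3] [ 0.714 -0.295  0.098]
scene [348 130  14  11 124] [354.9 134.8] [ 0.455 -0.338  0.098]
scene [301 147  17  15 175] [308.4 153.2] [ 0.553 -0.211  0.098]
scene [279 174  18  16 201] [287.1 181. ] [ 0.563 -0.089  0.098]
scene [310 184  17  17 207] [317.5 191. ] [ 0.471 -0.087  0.098]
red [ 0.44121994 -0.21330855  0.106     ]
red [ 0.55419635 -0.34472874  0.106     ]
```

View pics/topc.png

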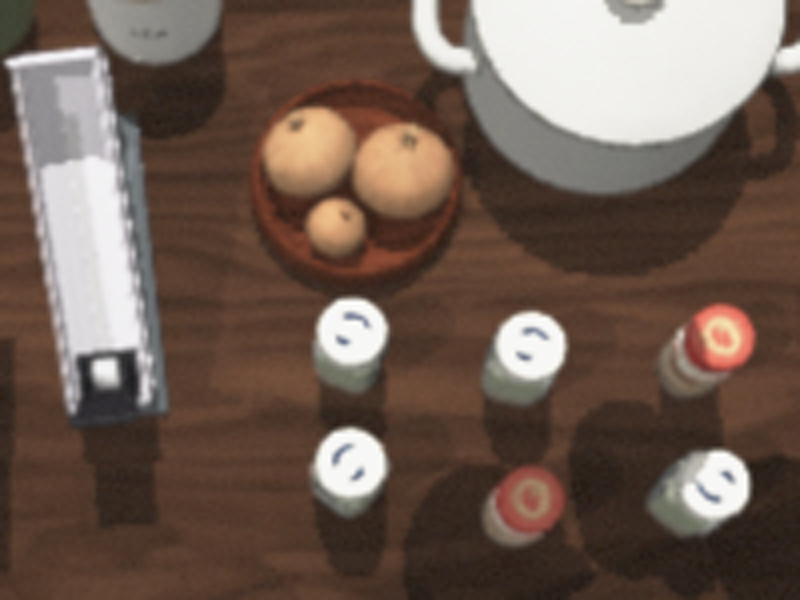

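View pics/scenec.png

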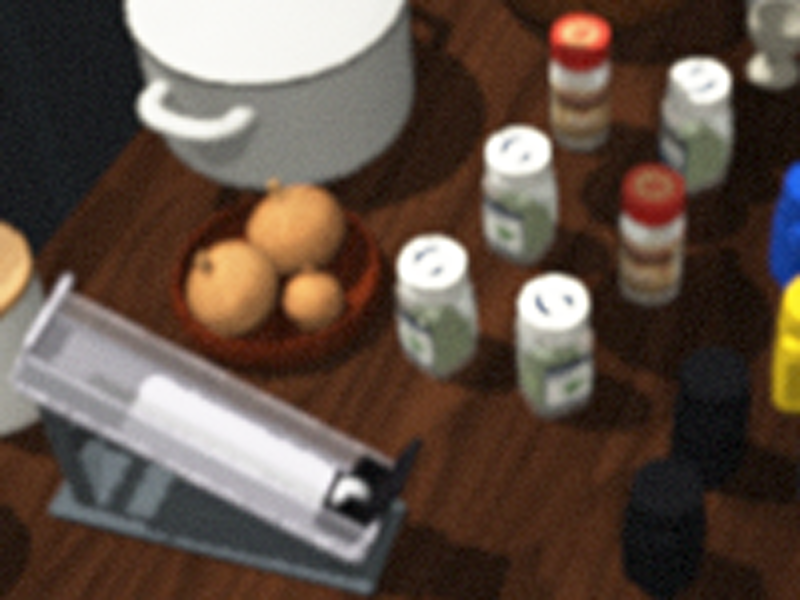

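```bash
python3 - <<'E'
from h import *
# average a few frames for lower noise
t=np.mean([snapshot("top").astype(float) for _ in range(3)],0)[:,:,::-1].astype(np.uint8)
s=np.mean([snapshot("scene").astype(float) for _ in range(3)],0)[:,:,::-1].astype(np.uint8)
cv2.imwrite("pics/t1.png",t);cv2.imwrite("pics/s1.png",s)
z=lambda im,x,y,w,h,f:cv2.resize(im[y:y+h,x:x+w],None,fx=f,fy=f,interpolation=cv2.INTER_CUBIC)
row1=np.hstack([z(s,275,170,26,42,10),z(s,305,180,26,42,10),z(s,298,144,26,42,10)])
row2=np.hstack([z(t,319,166,26,18,10),z(t,319,198,26,18,10)  ,z(t,362,168,26,18,10)])
row2=np.hstack([z(t,319,180,26,15,10),z(t,319,212,26,15,10),z(t,362,182,26,15,10)])
cv2.imwrite("pics/jars.png",np.vstack([row1,row2])[:590])
a=z(t,243,100,46,102,5.8);b=z(s,180,180,105,86,5)
b=cv2.copyMakeBorder(b,0,a.shape[0]-b.shape[0],0,0,cv2.BORDER_CONSTANT);
cv2.imwrite("pics/rack.png",np.hstack([a,b]));print(a.shape,b.shape)
# base plate corners in scene crop
P=[onz("scene",180+u/4,115+v/4,.004) for u,v in((50,505),(370,590),(403,508))]
for p in P:print(p.round(4))
print(np.linalg.norm(P[0]-P[1]),np.linalg.norm(P[1]-P[2]),(P[0]+P[2])/2)
E
```

```text
(592, 267, 3) (592, 525, 3)
[0.7499 0.1378 0.004 ]
[0.5158 0.1118 0.004 ]
[0.5245 0.0451 0.004 ]
0.23549597884325524 0.06723635832711945 [0.63715469 0.09143902 0.004     ]
```

View pics/jars.png

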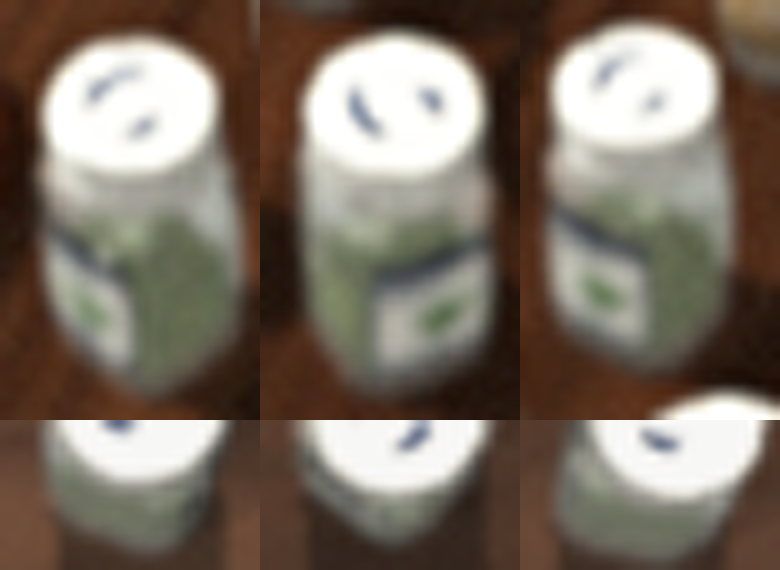

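View pics/rack.png

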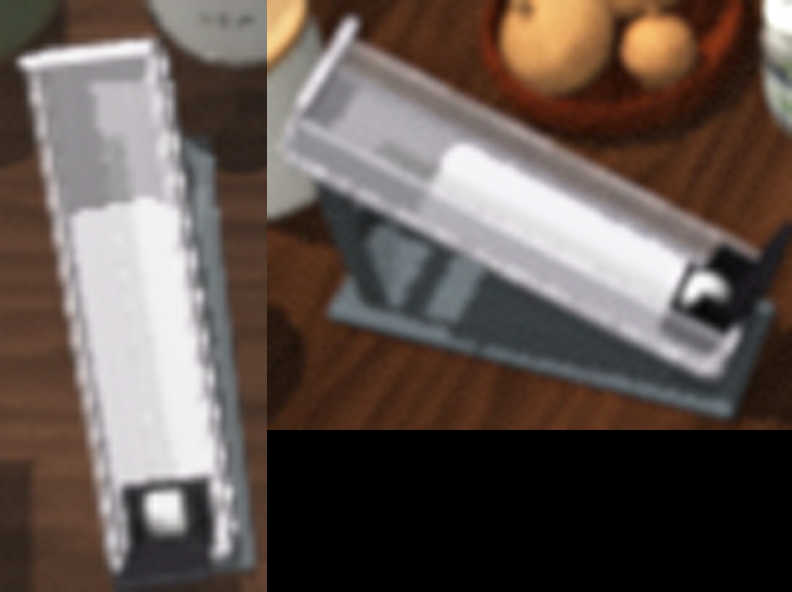

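```bash
python3 - <<'E'
from h import *
def d(ox,oy,sx,a,b,z):
    f=lambda p:onz("scene",ox+(p[0]-sx+.5)/10-.5,oy+(p[1]+.5)/10-.5,z)
    v=f(b)-f(a);return np.degrees(np.arctan2(v[1],v[0])).round(1),np.linalg.norm(v).round(3)
print("A",d(275,170,0,(55,235),(128,278),.055),d(275,170,0,(60,335),(140,385),.003),"rt",d(275,170,0,(155,388),(232,315),.003))
print("C",d(305,180,260,(380,276),(485,243),.055),d(305,180,260,(390,390),(485,350),.003),"lf",d(305,180,260,(310,335),(365,382),.003))
print("B",d(298,144,520,(556,213),(640,257),.055),d(298,144,520,(562,325),(640,370),.003),"rt",d(298,144,520,(660,372),(722,310),.003))
# rack, top view wall-top corners
ft=lambda p:(243+(p[0]+.5)/5.8-.5,100+(p[1]+.5)/5.8-.5)
c=[("Lrear",(38,75),.172),("Rrear",(165,55),.172),("Lfront",(115,565),.0625),("Rfront",(235,560),.0625),("Lmid",(75,320),.118),("Rmid",(198,300),.118)]
D={n:onz("top",*ft(p),z) for n,p,z in c}
for k,v in D.items():print(k,v.round(4))
m1=(D["Lrear"]+D["Rrear"])/2;m2=(D["Lfront"]+D["Rfront"])/2
print(m1,m2,np.arctan2(*(m1-m2)[[1,0]]))
for yaw,x,y in((.11,.637,.088),):
    Rz=Ro.from_euler("z",yaw);Rc=Rz*Ro.from_euler("y",-.47)
    O=np.array([x,y,0])+Rz.apply([-.1,0,.034])
    print("origin",O)
    for p in((-.004,.0285,0),(-.004,.0285,.034),(-.004,-.0285,.034),(.238,.0285,.034),(.238,-.0285,.034),(0,0,.086)):
        X=O+Rc.apply(p);u,v=proj("top",X);us,vs=proj("scene",X)
        print(p,X.round(3),"topcrop",round((u-243)*5.8),round((v-100)*5.8),"scenecrop",round((us-180)*5+267),round((vs-180)*5))
E
```

```text
A (np.float64(166.3), np.float64(0.027)) (np.float64(165.2), np.float64(0.031)) rt (np.float64(-105.2), np.float64(0.035))
C (np.float64(-135.4), np.float64(0.031)) (np.float64(-129.4), np.float64(0.031)) lf (np.float64(156.0), np.float64(0.023))
B (np.float64(167.1), np.float64(0.031)) (np.float64(165.1), np.float64(0.031)) rt (np.float64(-103.3), np.float64(0.032))
Lrear [0.7211 0.1264 0.172 ]
Rrear [0.7308 0.069  0.172 ]
Lfront [0.5151 0.1035 0.0625]
Rfront [0.5176 0.045  0.0625]
Lmid [0.6221 0.1163 0.118 ]
Rmid [0.632  0.0586 0.118 ]
[0.72597722 0.0976946  0.172     ] [0.51635907 0.07425795 0.0625    ] 0.11134395940692147
origin [0.53760439 0.07702217 0.034     ]
(-0.004, 0.0285, 0) [0.531 0.105 0.032] topcrop 120 543 scenecrop 704 364
(-0.004, 0.0285, 0.034) [0.516 0.103 0.063] topcrop 113 562 scenecrop 727 339
(-0.004, -0.0285, 0.034) [0.522 0.047 0.063] topcrop 230 549 scenecrop 765 251
(0.238, 0.0285, 0.034) [0.73  0.127 0.172] topcrop 35 54 scenecrop 294 109
(0.238, -0.0285, 0.034) [0.736 0.07  0.172] topcrop 160 41 scenecrop 347 25
(0, 0, 0.086) [0.499 0.073 0.111] topcrop 161 578 scenecrop 775 249
```

```bash
cat >> h.py <<'E'
O=np.array([.5356,.0765,.034]);YAW=.111;TH=.47
Rz=Ro.from_euler("z",YAW);Rc=Rz*Ro.from_euler("y",-TH)
DOWN=Ro.from_euler("x",np.pi)
def chan(x,y,z): return O+Rc.apply([x,y,z])           # channel point -> world
def rchan(): return Rc*DOWN                            # tool in channel: tool x = chan x, z = -chan z
def rdown(deg): return Ro.from_euler("z",np.radians(deg))*DOWN
def inch(X): return Rc.inv().apply(np.array(X)-O)
def plan(legs,p=None,R=None):
    "legs: (pos,Rot,n,jaw); prints rows from measured pose"
    s=sense();p=np.array(s["tcp_pos"]) if p is None else p;R=Ro.from_quat(s["tool_rot"]) if R is None else R
    for pos,Rt,n,jaw in legs:
        w=(R.inv()*Rt).as_rotvec()/n;dp=(np.array(pos)-p)/n
        for i in range(n):
            row=np.r_[R.inv().apply(dp),w].round(3)
            print([float(v)+0. for v in row]+[jaw]);
            p=p+R.apply(row[:3]);R=R*Ro.from_rotvec(row[3:])
    print("end",p.round(4))
E
python3 - <<'E'
from h import *
plan([((.3,-.48,.22),rdown(10),3,-1),((.565,-.0935,.18),rdown(-14),8,-1),((.565,-.0935,.15),rdown(-14),1,-1)])
E
```

```text
[0.034, -0.023, -0.004, 0.0, 0.0, 0.068, -1]
[0.032, -0.025, -0.004, 0.0, 0.0, 0.068, -1]
[0.03, -0.027, -0.004, 0.0, 0.0, 0.068, -1]
[0.041, -0.042, 0.005, 0.0, 0.0, 0.052, -1]
[0.039, -0.044, 0.005, 0.0, 0.0, 0.052, -1]
[0.036, -0.046, 0.005, 0.0, 0.0, 0.052, -1]
[0.034, -0.048, 0.005, 0.0, 0.0, 0.052, -1]
[0.032, -0.049, 0.005, 0.0, 0.0, 0.052, -1]
[0.029, -0.051, 0.005, 0.0, 0.0, 0.052, -1]
[0.026, -0.052, 0.005, 0.0, 0.0, 0.052, -1]
[0.023, -0.054, 0.005, 0.0, 0.0, 0.052, -1]
[0.001, 0.001, 0.03, 0.0, 0.0, 0.003, -1]
end [ 0.565  -0.0939  0.1501]
```

Call:
apply_moves --pt "0.034 -0.023 -0.004 0 0 0.068 -1" --pt "0.032 -0.025 -0.004 0 0 0.068 -1" --pt "0.03 -0.027 -0.004 0 0 0.068 -1" --pt "0.041 -0.042 0.005 0 0 0.052 -1" --pt "0.039 -0.044 0.005 0 0 0.052 -1" --pt "0.036 -0.046 0.005 0 0 0.052 -1" --pt "0.034 -0.048 0.005 0 0 0.052 -1" --pt "0.032 -0.049 0.005 0 0 0.052 -1" --force 45

```text
t: 1.4
tcp_pos: [0.4665, -0.2363, 0.1953]
tool_rot: [0.999, -0.044, 0.0, 0.0]
force: [1.1, -0.2, 0.8]
finger_gap: 0.996
gripper_force: 0.0
```

Call:
apply_moves --pt "0.029 -0.051 0.005 0 0 0.052 -1" --pt "0.026 -0.052 0.005 0 0 0.052 -1" --pt "0.023 -0.054 0.005 0 0 0.052 -1" --pt "0.001 0.001 0.03 0 0 0.003 -1" --pt "0 0 0 0 0 0 -1" --pt "0 0 0 0 0 0 -1"

```text
t: 2.15
tcp_pos: [0.5651, -0.0946, 0.1507]
tool_rot: [0.993, -0.122, 0.0, 0.0]
force: [-0.6, 0.3, -0.0]
finger_gap: 1.004
gripper_force: 0.0
```

```bash
python3 - <<'E'
from h import *
plan([((.565,-.0935,.041),rdown(-14.3),4,-1)])
s=sense();print(s["t"],s["tcp_pos"],s["q"],s["force"])
a=snapshot("scene")[:,:,::-1];b=snapshot("top")[:,:,::-1]
z=lambda im,x,y,w,h,f:cv2.resize(im[y:y+h,x:x+w],None,fx=f,fy=f,interpolation=cv2.INTER_CUBIC)
cv2.imwrite("pics/chk1.png",np.hstack([z(a,220,90,160,150,2.5),z(b,240,110,160,150,2.5)]))
E
```

```text
[0.0, 0.0, 0.027, 0.0, 0.0, 0.001, -1]
[0.0, 0.0, 0.027, 0.0, 0.0, 0.001, -1]
[0.0, 0.0, 0.027, 0.0, 0.0, 0.001, -1]
[0.0, 0.0, 0.027, 0.0, 0.0, 0.001, -1]
end [ 0.5652 -0.0947  0.0427]
2.15 [ 0.56510842 -0.09463459  0.15066364] [-3.60820601e-01  5.30728570e-01  1.62251886e+00 -1.26387255e-04
  9.87862316e-01  1.45500812e+00] [-0.59199562  0.30937227 -0.0105728 ]
```

View pics/chk1.png

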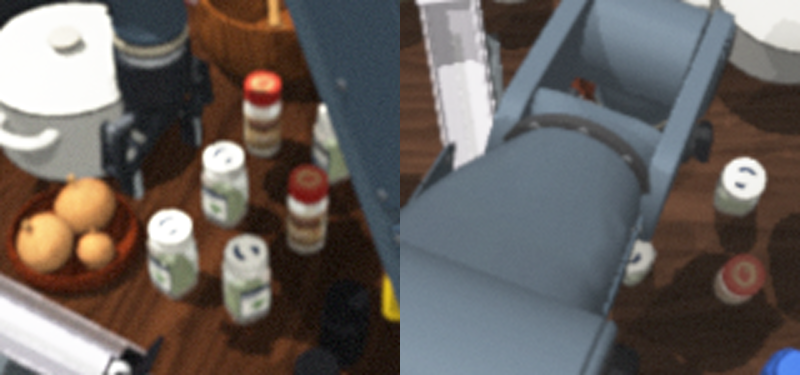

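```bash
python3 - <<'E'
from h import *
s=sense();R=Ro.from_quat(s["tool_rot"])
for y in(.0425,-.0425): print(proj("scene",s["tcp_pos"]+R.apply([0,y,-.013])))
E
```

```text
(np.float64(295.7441787113538), np.float64(153.2555587199204))
(np.float64(275.10175505253983), np.float64(171.70368126283813))
```

Call:
apply_moves --pt "0.0 -0.001 0.04 0 0 0.004 -1" --pt "0 0 0.04 0 0 0 -1" --pt "0 0 0.03 0 0 0 -1" --pt "0 0 0 0 0 0 1" --pt "0 0 0 0 0 0 1" --pt "0 0 0 0 0 0 1" --pt "0 0 0 0 0 0 1" --pt "0 0 0 0 0 0 1" --force 45

```text
t: 3.25
tcp_pos: [0.5667, -0.0939, 0.0421]
tool_rot: [0.992, -0.124, 0.002, 0.001]
force: [-0.2, -1.1, 6.8]
finger_gap: 0.528
gripper_force: 46.4
```

```bash
python3 - <<'E'
from h import *
s=sense();print(s["finger_gap"],s["gripper_force"],s["tcp_pos"],s["force"])
p=s["tcp_pos"]
plan([(p+[0,0,.1],rdown(-14.3),3,1),(chan(-.045,0,.1+.0405),rchan(),8,1),(chan(-.045,0,.045+.0405),rchan(),2,1)])
E
```

```text
0.5278835411887411 46.37158174300566 [ 0.5667108  -0.09394334  0.04214372] [-0.1823055  -1.1143477   6.76003024]
[0.0, 0.0, -0.033, 0.0, -0.001, 0.001, 1]
[0.0, 0.0, -0.033, 0.0, -0.001, 0.001, 1]
[0.0, 0.0, -0.033, 0.0, -0.001, 0.001, 1]
[-0.021, -0.015, 0.0, 0.011, 0.058, -0.044, 1]
[-0.02, -0.016, -0.001, 0.011, 0.058, -0.044, 1]
[-0.02, -0.017, -0.002, 0.011, 0.058, -0.044, 1]
[-0.019, -0.018, -0.003, 0.011, 0.058, -0.044, 1]
[-0.018, -0.019, -0.004, 0.011, 0.058, -0.044, 1]
[-0.017, -0.019, -0.004, 0.011, 0.058, -0.044, 1]
[-0.016, -0.02, -0.005, 0.011, 0.058, -0.044, 1]
[-0.014, -0.021, -0.006, 0.011, 0.058, -0.044, 1]
[0.0, 0.0, 0.028, -0.001, 0.0, -0.002, 1]
[0.0, 0.0, 0.028, -0.001, 0.0, -0.002, 1]
end [0.457  0.0681 0.09  ]
```

Call:
apply_moves --pt "0 0 -0.033 0 -0.001 0.001 1" --pt "0 0 -0.033 0 -0.001 0.001 1" --pt "0 0 -0.033 0 -0.001 0.001 1" --pt "-0.021 -0.015 0 0.011 0.058 -0.044 1" --pt "-0.02 -0.016 -0.001 0.011 0.058 -0.044 1" --pt "-0.02 -0.017 -0.002 0.011 0.058 -0.044 1" --pt "-0.019 -0.018 -0.003 0.011 0.058 -0.044 1" --pt "-0.018 -0.019 -0.004 0.011 0.058 -0.044 1"

```text
t: 4.25
tcp_pos: [0.4805, 0.0077, 0.1401]
tool_rot: [0.989, -0.014, 0.146, -0.009]
force: [0.8, -0.4, -1.8]
finger_gap: 0.522
gripper_force: 46.5
```

Call:
apply_moves --pt "-0.017 -0.019 -0.004 0.011 0.058 -0.044 1" --pt "-0.016 -0.02 -0.005 0.011 0.058 -0.044 1" --pt "-0.014 -0.021 -0.006 0.011 0.058 -0.044 1" --pt "0 0 0.028 -0.001 0 -0.002 1" --pt "0 0 0 0 0 0 1" --pt "0 0 0 0 0 0 1"

```text
t: 5.0
tcp_pos: [0.4563, 0.0582, 0.1237]
tool_rot: [0.976, 0.038, 0.213, -0.024]
force: [0.3, 1.3, -0.7]
finger_gap: 0.525
gripper_force: 46.5
```

```bash
python3 - <<'E'
from h import *
s=sense();print(s["finger_gap"],s["tcp_pos"],s["force"],s["t"],inch(s["tcp_pos"]).round(4),(rchan().inv()*Ro.from_quat(s["tool_rot"])).as_rotvec().round(4))
plan([(chan(-.045,0,.038+.0415),rchan(),2,1),(chan(-.02,0,.038+.0415),rchan(),3,1)])
a=snapshot("scene")[:,:,::-1];b=snapshot("top")[:,:,::-1]
z=lambda im,x,y,w,h,f:cv2.resize(im[y:y+h,x:x+w],None,fx=f,fy=f,interpolation=cv2.INTER_CUBIC)
cv2.imwrite("pics/chk2.png",np.hstack([z(a,200,150,114,120,4),z(b,240,150,80,120,4)]))
E
```

```text
0.524795722117516 [0.45629346 0.05816714 0.12372615] [ 0.30446578  1.29933625 -0.70975321] 5.0 [-0.0314 -0.0094  0.1166] [ 0.016  -0.0378  0.0376]
[-0.006, -0.004, 0.019, -0.008, 0.019, -0.019, 1]
[-0.007, -0.004, 0.019, -0.008, 0.019, -0.019, 1]
[0.008, 0.0, 0.0, 0.0, 0.0, 0.0, 1]
[0.008, 0.0, 0.0, 0.0, 0.0, 0.0, 1]
[0.008, 0.0, 0.0, 0.0, 0.0, 0.0, 1]
end [0.4812 0.0698 0.0949]
```

View pics/chk2.png

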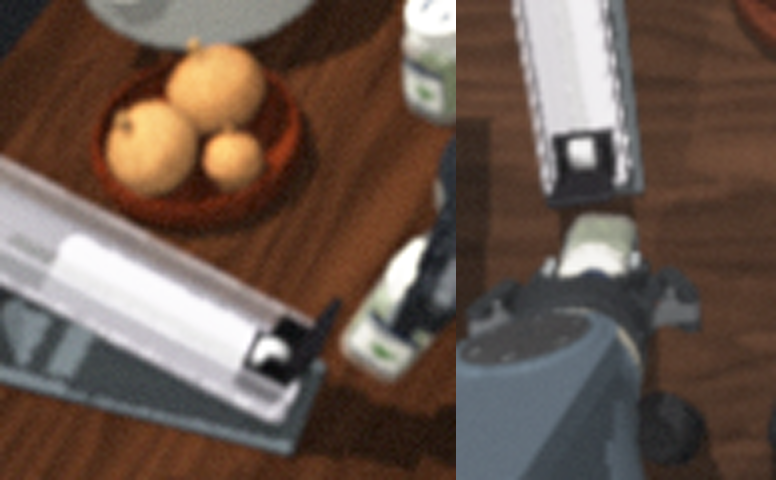

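Call:
apply_moves --pt "-0.006 -0.004 0.019 -0.008 0.019 -0.019 1" --pt "-0.007 -0.004 0.019 -0.008 0.019 -0.019 1" --pt "0 0 0 0 0 0 1" --pt "0 0 0 0 0 0 1"

```text
t: 5.6
tcp_pos: [0.4593, 0.0681, 0.1096]
tool_rot: [0.973, 0.046, 0.223, -0.03]
force: [0.9, 0.5, -1.4]
finger_gap: 0.53
gripper_force: 46.5
```

```bash
cat > st.py <<'E'
from h import *
s=sense();print(s["t"].__round__(2),"gap",s["finger_gap"].round(3),"chan",inch(s["tcp_pos"]).round(4),"rot",(rchan().inv()*Ro.from_quat(s["tool_rot"])).as_rotvec().round(4),"Fchan",Rc.inv().apply(s["force"]).round(1))
E
python3 - <<'E'
from st import *
plan([(chan(-.03,0,.0795),rchan(),2,1),(chan(.03,0,.0795),rchan(),6,1)])
E
```

```text
Traceback (most recent call last):
  File "st.py", line 2, in <module>
    s=sense();print(s["t"].__round__(2),"gap",s["finger_gap"].round(3),"chan",inch(s["tcp_pos"]).round(4),"rot",(rchan().inv()*Ro.from_quat(s["tool_rot"])).as_rotvec().round(4),"Fchan",Rc.inv().apply(s["force"]).round(1))
                                              ^^^^^^^^^^^^^^^^^^^^^
AttributeError: 'float' object has no attribute 'round'
```

```bash
sed -i 's/s\["t"\].__round__(2)/round(s["t"],2)/; s/s\["finger_gap"\].round(3)/round(s["finger_gap"],3)/' st.py
python3 - <<'E'
from st import *
print(s["q"].round(3),s["qd"].round(3))
plan([(chan(-.03,0,.0795),rchan(),2,1),(chan(.03,0,.0795),rchan(),6,1)])
E
```

```text
5.6 gap 0.53 chan [-3.420e-02  1.000e-04  1.021e-01] rot [ 0.0299 -0.0169  0.024 ] Fchan [ 0.2  0.4 -1.6]
[-0.216  0.455  2.29   1.726  0.172 -0.431] [-0.    -0.003 -0.001  0.019  0.002 -0.022]
[0.002, 0.0, 0.011, -0.015, 0.008, -0.012, 1]
[0.002, 0.0, 0.011, -0.015, 0.008, -0.012, 1]
[0.01, 0.0, 0.0, 0.0, 0.0, 0.0, 1]
[0.01, 0.0, 0.0, 0.0, 0.0, 0.0, 1]
[0.01, 0.0, 0.0, 0.0, 0.0, 0.0, 1]
[0.01, 0.0, 0.0, 0.0, 0.0, 0.0, 1]
[0.01, 0.0, 0.0, 0.0, 0.0, 0.0, 1]
[0.01, 0.0, 0.0, 0.0, 0.0, 0.0, 1]
end [0.5257 0.0759 0.1187]
```

Call:
apply_moves --pt "0.001 0 0.006 -0.008 0.004 -0.006 1" --pt "0.001 0 0.006 -0.008 0.004 -0.006 1" --pt "0 0 0.006 -0.008 0.004 -0.006 1" --pt "0 0 0.004 -0.006 0.004 -0.006 1" --pt "0 0 0 0 0 0 1"

```text
t: 6.22
tcp_pos: [0.4707, 0.0699, 0.0905]
tool_rot: [0.971, 0.054, 0.232, -0.013]
force: [0.1, 0.2, -1.7]
finger_gap: 0.528
gripper_force: 46.5
```

```bash
python3 - <<'E'
from st import *
print(s["q"].round(3))
plan([(chan(-.03,0,.0795),rchan(),2,1),(chan(.03,0,.0795),rchan(),6,1)])
E
```

```text
6.22 gap 0.528 chan [-0.0326  0.0007  0.0799] rot [ 0.0003 -0.0012  0.0005] Fchan [-0.6  0.1 -1.5]
[-0.178  0.523  2.29   2.327  0.179 -1.023]
[0.001, 0.0, 0.0, 0.0, 0.001, 0.0, 1]
[0.001, 0.0, 0.0, 0.0, 0.001, 0.0, 1]
[0.01, 0.0, 0.0, 0.0, 0.0, 0.0, 1]
[0.01, 0.0, 0.0, 0.0, 0.0, 0.0, 1]
[0.01, 0.0, 0.0, 0.0, 0.0, 0.0, 1]
[0.01, 0.0, 0.0, 0.0, 0.0, 0.0, 1]
[0.01, 0.0, 0.0, 0.0, 0.0, 0.0, 1]
[0.01, 0.0, 0.0, 0.0, 0.0, 0.0, 1]
end [0.5256 0.076  0.1186]
```

Call:
apply_moves --pt "0.006 0 0 0 0 0 1" --pt "0.006 0.0005 0 0 0 0 1" --pt "0.008 0 0 0 0 0 1" --pt "0.008 0 0 0 0 0 1" --pt "0.008 0 0 0 0 0 1" --pt "0.008 0 0 0 0 0 1" --pt "0.008 0 0 0 0 0 1" --pt "0.008 0 0 0 0 0 1"

```text
t: 7.22
tcp_pos: [0.5211, 0.0758, 0.1168]
tool_rot: [0.972, 0.054, 0.23, -0.014]
force: [-3.9, 1.1, -1.4]
finger_gap: 0.522
gripper_force: 46.5
```

Call:
apply_moves --pt "0.002 0 0 0 0 0 1" --pt "0 0 0 0 0 0 1"

```text
t: 7.48
tcp_pos: [0.5236, 0.0761, 0.1179]
tool_rot: [0.972, 0.054, 0.23, -0.014]
force: [-4.5, 0.9, -2.1]
finger_gap: 0.528
gripper_force: 46.5
```

```bash
python3 - <<'E'
from st import *
print(s["q"].round(3))
a=snapshot("scene")[:,:,::-1];b=snapshot("top")[:,:,::-1]
z=lambda im,x,y,w,h,f:cv2.resize(im[y:y+h,x:x+w],None,fx=f,fy=f,interpolation=cv2.INTER_CUBIC)
cv2.imwrite("pics/chk3.png",np.hstack([z(a,190,150,110,120,4),z(b,240,110,80,120,4)]))
E
```

```text
7.47 gap 0.528 chan [0.0273 0.0009 0.0803] rot [ 0.0019 -0.0043 -0.0001] Fchan [-4.8  1.4  0.1]
[-0.137  0.47   2.133  0.92   0.141  0.433]
```

View pics/chk3.png

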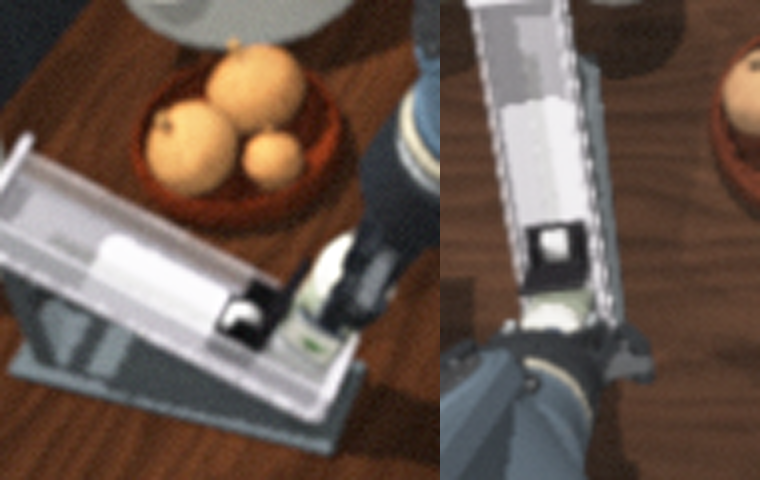

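Call:
apply_moves --pt "0.002 0.0005 0.002 0 0.004 0 1" --pt "0.001 0.0005 0.003 0 0 0 1" --pt "0 0 0.004 0 0 0 1" --pt "0 0 0.004 0 0 0 1" --pt "0 0 0 0 0 0 1"

```text
t: 8.2
tcp_pos: [0.5325, 0.0778, 0.1074]
tool_rot: [0.971, 0.055, 0.232, -0.016]
force: [-4.0, 4.7, -1.3]
finger_gap: 0.528
gripper_force: 46.5
```

```bash
python3 st.py
```

```text
8.2 gap 0.528 chan [0.0306 0.0016 0.0668] rot [ 0.0059 -0.0005 -0.0002] Fchan [-3.7  5.1  0.5]
```

Call:
apply_moves --pt "0 -0.002 0 -0.005 0 0 1" --pt "0 -0.001 0 0 0 0 1" --pt "0 0 0 0 0 0 1"

```text
t: 8.57
tcp_pos: [0.5332, 0.0785, 0.1077]
tool_rot: [0.971, 0.053, 0.233, -0.011]
force: [-5.2, 0.1, -3.4]
finger_gap: 0.528
gripper_force: 46.7
```

```bash
python3 st.py
```

```text
8.57 gap 0.528 chan [0.0315 0.0023 0.0667] rot [-0.0046  0.0014  0.0007] Fchan [-6.1  0.6 -0.7]
```

Call:
apply_moves --pt "0 -0.0015 0.003 0.004 0 0 1" --pt "0 0 0.004 0 0 0 1" --pt "0 0 0.005 0 0 0 1" --pt "0 0 0.005 0 0 0 1" --pt "0 0 0.003 0 0 0 1" --pt "0 0 0 0 0 0 1"

```text
t: 9.32
tcp_pos: [0.5437, 0.08, 0.0905]
tool_rot: [0.971, 0.053, 0.234, -0.012]
force: [-2.1, -0.7, -4.0]
finger_gap: 0.526
gripper_force: 46.9
```

```bash
python3 st.py
```

```text
9.32 gap 0.526 chan [0.0331 0.0026 0.0465] rot [-0.0032  0.0036  0.0008] Fchan [-3.7 -0.4 -2.6]
```

Call:
apply_moves --pt "-0.001 0 0.002 0.003 -0.003 0 1" --pt "-0.001 0 0.002 0 0 0 1" --pt "-0.002 0 0.001 0 0 0 1" --pt "0 0 0 0 0 0 1"

```text
t: 9.82
tcp_pos: [0.5428, 0.0803, 0.0863]
tool_rot: [0.971, 0.054, 0.235, -0.013]
force: [-8.2, -1.6, 13.2]
finger_gap: 0.527
gripper_force: 48.4
```

```bash
python3 st.py
```

```text
9.82 gap 0.527 chan [0.0305 0.0029 0.0432] rot [0.0005 0.0043 0.0008] Fchan [-1.5 -0.7 15.5]
```

Call:
apply_moves --pt "-0.002 0 -0.002 0 -0.004 0 1" --pt "-0.003 0 0 0 0 0 1" --pt "-0.003 0 0 0 0 0 1" --pt "0 0 0 0 0 0 1"

```text
t: 10.32
tcp_pos: [0.5369, 0.0795, 0.084]
tool_rot: [0.971, 0.054, 0.233, -0.014]
force: [1.5, 1.0, 3.3]
finger_gap: 0.522
gripper_force: 47.6
```

```bash
python3 st.py
```

```text
10.32 gap 0.522 chan [0.0241 0.0028 0.0438] rot [0.0011 0.0016 0.0003] Fchan [2.9 0.8 2.2]
```

Call:
apply_moves --pt "0 0 0 0 0 0 0.4" --pt "0 0 0 0 0 0 -0.2" --pt "0 0 0 0 0 0 -0.6" --pt "0 0 0 0 0 0 -1" --pt "0 0 0 0 0 0 -1" --pt "0 0 -0.03 0 0 0 -1" --pt "0 0 -0.04 0 0 0 -1" --pt "0 0 -0.04 0 0 0 -1"

```text
t: 11.32
tcp_pos: [0.5086, 0.0815, 0.1396]
tool_rot: [0.97, 0.056, 0.234, -0.022]
force: [-0.7, 0.2, 0.4]
finger_gap: 1.0
gripper_force: 0.0
```

```bash
python3 - <<'E'
from st import *
print(s["q"].round(3),s["tcp_pos"])
c=np.array([.473,-.0915,0])
for d in(-41,49):
  print(d);plan([((.44,0,.2),rdown(d/2+3),6,-1),(c+[0,0,.16],rdown(d),5,-1),(c+[0,0,.042],rdown(d),3,-1)])
E
```

```text
11.32 gap 1.0 chan [0.0244 0.008  0.1061] rot [ 0.0187  0.0046 -0.0002] Fchan [-0.5  0.3  0.7]
[-0.144  0.407  2.155  0.832  0.181  0.518] [0.50860837 0.08151113 0.13961072]
-41
[-0.007, 0.012, -0.015, -0.019, -0.077, 0.069, -1]
[-0.007, 0.013, -0.014, -0.019, -0.077, 0.069, -1]
[-0.007, 0.013, -0.013, -0.019, -0.077, 0.069, -1]
[-0.007, 0.014, -0.013, -0.019, -0.077, 0.069, -1]
[-0.007, 0.015, -0.012, -0.019, -0.077, 0.069, -1]
[-0.007, 0.016, -0.011, -0.019, -0.077, 0.069, -1]
[0.012, 0.016, 0.008, -0.001, 0.0, 0.082, -1]
[0.013, 0.015, 0.008, -0.001, 0.0, 0.082, -1]
[0.014, 0.013, 0.008, -0.001, 0.0, 0.082, -1]
[0.015, 0.012, 0.008, -0.001, 0.0, 0.082, -1]
[0.016, 0.011, 0.008, -0.001, 0.0, 0.082, -1]
[0.0, 0.0, 0.039, 0.0, 0.0, 0.0, -1]
[0.0, 0.0, 0.039, 0.0, 0.0, 0.0, -1]
[0.0, 0.0, 0.039, 0.0, 0.0, 0.0, -1]
end [ 0.4736 -0.0922  0.0429]
49
[-0.007, 0.012, -0.015, 0.012, -0.079, -0.06, -1]
[-0.009, 0.011, -0.015, 0.012, -0.079, -0.06, -1]
[-0.011, 0.011, -0.014, 0.012, -0.079, -0.06, -1]
[-0.012, 0.01, -0.013, 0.012, -0.079, -0.06, -1]
[-0.014, 0.009, -0.012, 0.012, -0.079, -0.06, -1]
[-0.015, 0.008, -0.011, 0.012, -0.079, -0.06, -1]
[-0.002, 0.019, 0.008, 0.0, 0.0, -0.074, -1]
[-0.004, 0.019, 0.008, 0.0, 0.0, -0.074, -1]
[-0.005, 0.019, 0.008, 0.0, 0.0, -0.074, -1]
[-0.007, 0.018, 0.008, 0.0, 0.0, -0.074, -1]
[-0.008, 0.018, 0.008, 0.0, 0.0, -0.074, -1]
[0.0, 0.0, 0.039, -0.001, 0.0, -0.001, -1]
[0.0, 0.0, 0.039, -0.001, 0.0, -0.001, -1]
[0.0, 0.0, 0.039, -0.001, 0.0, -0.001, -1]
end [ 0.4734 -0.0918  0.0422]
```

Call:
apply_moves --pt "-0.007 0.012 -0.015 -0.019 -0.077 0.069 -1" --pt "-0.007 0.013 -0.014 -0.019 -0.077 0.069 -1" --pt "-0.007 0.013 -0.013 -0.019 -0.077 0.069 -1" --pt "-0.007 0.014 -0.013 -0.019 -0.077 0.069 -1" --pt "-0.007 0.015 -0.012 -0.019 -0.077 0.069 -1" --pt "-0.007 0.016 -0.011 -0.019 -0.077 0.069 -1" --pt "0 0 0 0 0 0 -1"

```text
t: 12.2
tcp_pos: [0.4537, 0.0116, 0.19]
tool_rot: [0.992, -0.124, 0.032, -0.013]
force: [-0.5, -0.6, -0.1]
finger_gap: 1.004
gripper_force: 0.0
```

```bash
python3 - <<'E'
from st import *
print(s["q"].round(3),s["tcp_pos"])
im=snapshot("top");cv2.imwrite("pics/t2.png",im[:,:,::-1]);im=snapshot("scene");cv2.imwrite("pics/s2.png",im[:,:,::-1])
c=np.array([.473,-.0915,0])
plan([(c+[0,0,.16],rdown(-41),6,-1),(c+[0,0,.042],rdown(-41),3,-1)])
E
```

```text
12.2 gap 1.004 chan [-0.0083 -0.0555  0.1792] rot [-0.0611 -0.3996  0.3568] Fchan [-0.5 -0.5  0.1]
[-0.247  0.3    1.916  0.045  0.866  1.544] [0.45374396 0.01155576 0.19003852]
[0.007, 0.016, 0.005, -0.008, -0.008, 0.078, -1]
[0.009, 0.015, 0.005, -0.008, -0.008, 0.078, -1]
[0.01, 0.015, 0.005, -0.008, -0.008, 0.078, -1]
[0.011, 0.014, 0.005, -0.008, -0.008, 0.078, -1]
[0.012, 0.013, 0.005, -0.008, -0.008, 0.078, -1]
[0.013, 0.012, 0.005, -0.008, -0.008, 0.078, -1]
[0.0, 0.0, 0.039, 0.0, 0.0, 0.0, -1]
[0.0, 0.0, 0.039, 0.0, 0.0, 0.0, -1]
[0.0, 0.0, 0.039, 0.0, 0.0, 0.0, -1]
end [ 0.4727 -0.0913  0.0418]
```

Call:
apply_moves --pt "0.007 0.016 0.005 -0.008 -0.008 0.078 -1" --pt "0.009 0.015 0.005 -0.008 -0.008 0.078 -1" --pt "0.01 0.015 0.005 -0.008 -0.008 0.078 -1" --pt "0.011 0.014 0.005 -0.008 -0.008 0.078 -1" --pt "0.012 0.013 0.005 -0.008 -0.008 0.078 -1" --pt "0.013 0.012 0.005 -0.008 -0.008 0.078 -1" --pt "0 0 0.03 0 0 0 -1" --pt "0 0 0 0 0 0 -1"

```text
t: 13.3
tcp_pos: [0.4707, -0.0902, 0.1273]
tool_rot: [0.937, -0.35, -0.003, -0.0]
force: [-0.3, 1.2, 0.0]
finger_gap: 1.0
gripper_force: 0.0
```

```bash
python3 - <<'E'
from st import *
for n,f in(("scene","s2"),("top","t2")):
    X=chan(.023,.003,.098);u,v=map(int,proj(n,X));print(n,u,v)
    im=cv2.imread(f"pics/{f}.png");hsv=cv2.cvtColor(im,cv2.COLOR_BGR2HSV);m=((hsv[...,1]<40)&(hsv[...,2]>185)).astype(np.uint8)
    k=np.zeros_like(m);k[v-25:v+25,u-20:u+20]=m[v-25:v+25,u-20:u+20]
    N,_,st,ce=cv2.connectedComponentsWithStats(k)
    for i in range(1,N):
        if st[i,4]>25:print(st[i],ce[i].round(1))
c=np.array([.473,-.0915,0])
plan([(c+[0,0,.042],rdown(-41),3,-1)])
E
```

```text
13.3 gap 1.0 chan [-0.0318 -0.1585  0.1207] rot [-0.1936 -0.4499  0.8106] Fchan [-0.1  1.3  0.1]
scene 275 224
[263 217  22  19 306] [273.9 226.2]
[265 237  13  12  50] [272.3 243.6]
top 268 193
[0.001, 0.0, 0.028, 0.001, 0.002, 0.0, -1]
[0.001, 0.0, 0.028, 0.001, 0.002, 0.0, -1]
[0.001, 0.0, 0.028, 0.001, 0.002, 0.0, -1]
end [ 0.4726 -0.092   0.0432]
```

Call:
apply_moves --pt "0.001 0 0.028 0.001 0.002 0 -1" --pt "0.001 0 0.029 0.001 0.002 0 -1" --pt "0.001 0 0.029 0.001 0.002 0 -1" --pt "0 0 0 0 0 0 1" --pt "0 0 0 0 0 0 1" --pt "0 0 0 0 0 0 1" --pt "0 0 0 0 0 0 1" --pt "0 0 0 0 0 0 1"

```text
t: 14.3
tcp_pos: [0.4763, -0.0941, 0.0447]
tool_rot: [0.937, -0.35, 0.004, 0.0]
force: [-2.0, -0.1, 7.5]
finger_gap: 0.522
gripper_force: 45.8
```

```bash
python3 - <<'E'
from st import *
p=s["tcp_pos"];print(p,s["force"])
plan([(p+[0,0,.1],rdown(-41),3,1),(chan(-.06,.003,.15),rchan(),10,1),(chan(-.05,.003,.0797),rchan(),4,1)])
E
```

```text
14.3 gap 0.522 chan [-0.0645 -0.163   0.0448] rot [-0.1948 -0.434   0.8106] Fchan [1.6 0.1 7.6]
[ 0.47629568 -0.09409436  0.04472933] [-2.02140893 -0.14498227  7.54629352]
[0.0, 0.0, -0.033, -0.001, -0.003, 0.0, 1]
[0.0, 0.0, -0.033, -0.001, -0.003, 0.0, 1]
[0.0, 0.0, -0.033, -0.001, -0.003, 0.0, 1]
[-0.015, -0.008, 0.0, 0.019, 0.044, -0.081, 1]
[-0.014, -0.009, 0.0, 0.019, 0.044, -0.081, 1]
[-0.014, -0.01, -0.001, 0.019, 0.044, -0.081, 1]
[-0.013, -0.011, -0.001, 0.019, 0.044, -0.081, 1]
[-0.012, -0.012, -0.001, 0.019, 0.044, -0.081, 1]
[-0.011, -0.013, -0.002, 0.019, 0.044, -0.081, 1]
[-0.009, -0.014, -0.002, 0.019, 0.044, -0.081, 1]
[-0.008, -0.015, -0.002, 0.019, 0.044, -0.081, 1]
[-0.007, -0.016, -0.002, 0.019, 0.044, -0.081, 1]
[-0.005, -0.016, -0.002, 0.019, 0.044, -0.081, 1]
[0.003, 0.0, 0.018, 0.001, 0.001, 0.0, 1]
[0.003, 0.0, 0.018, 0.001, 0.001, 0.0, 1]
[0.003, 0.0, 0.018, 0.001, 0.001, 0.0, 1]
[0.003, 0.0, 0.018, 0.001, 0.001, 0.0, 1]
end [0.4558 0.0692 0.0833]
```

Call:
apply_moves --pt "0 0 -0.035 0 -0.003 0 1" --pt "0 0 -0.035 0 -0.003 0 1" --pt "0 0 -0.035 0 -0.003 0 1" --pt "-0.013 -0.009 0 0.019 0.044 -0.081 1" --pt "-0.012 -0.01 0 0.019 0.044 -0.081 1" --pt "-0.012 -0.011 -0.001 0.019 0.044 -0.081 1" --pt "-0.011 -0.012 -0.001 0.019 0.044 -0.081 1" --pt "-0.01 -0.013 -0.001 0.019 0.044 -0.081 1"

```text
t: 15.3
tcp_pos: [0.454, -0.0154, 0.1487]
tool_rot: [0.981, -0.152, 0.119, -0.008]
force: [0.5, -0.2, -1.4]
finger_gap: 0.523
gripper_force: 46.5
```

```bash
python3 - <<'E'
from st import *
print(s["q"].round(3))
plan([(chan(-.04,.003,.135),rchan(),7,1)])
E
```

```text
15.3 gap 0.523 chan [-0.0294 -0.0823  0.1436] rot [-0.0946 -0.2229  0.4044] Fchan [-0.2 -0.2 -1.4]
[-0.32   0.332  2.095  0.117  0.485  1.46 ]
[-0.006, -0.011, 0.001, 0.014, 0.032, -0.058, 1]
[-0.005, -0.011, 0.001, 0.014, 0.032, -0.058, 1]
[-0.005, -0.011, 0.001, 0.014, 0.032, -0.058, 1]
[-0.004, -0.012, 0.001, 0.014, 0.032, -0.058, 1]
[-0.003, -0.012, 0.001, 0.014, 0.032, -0.058, 1]
[-0.003, -0.012, 0.001, 0.014, 0.032, -0.058, 1]
[-0.002, -0.012, 0.001, 0.014, 0.032, -0.058, 1]
end [0.4397 0.0691 0.1365]
```

Call:
apply_moves --pt "-0.006 -0.011 0.001 0.014 0.032 -0.058 1" --pt "-0.005 -0.011 0.001 0.014 0.032 -0.058 1" --pt "-0.005 -0.011 0.001 0.014 0.032 -0.058 1" --pt "-0.004 -0.012 0.001 0.014 0.032 -0.058 1" --pt "-0.003 -0.012 0.001 0.014 0.032 -0.058 1" --pt "-0.003 -0.012 0.001 0.014 0.032 -0.058 1" --pt "-0.002 -0.012 0.001 0.014 0.032 -0.058 1" --pt "0 0 0 0 0 0 1"

```text
t: 16.3
tcp_pos: [0.4423, 0.0619, 0.1378]
tool_rot: [0.975, 0.031, 0.221, -0.018]
force: [0.3, 0.9, -0.5]
finger_gap: 0.523
gripper_force: 46.5
```

```bash
python3 - <<'E'
from st import *
print(s["q"].round(3))
plan([(chan(-.035,.003,.083),rchan(),7,1)])
E
```

```text
16.3 gap 0.523 chan [-0.0371 -0.0041  0.1352] rot [ 0.0003 -0.0232  0.0483] Fchan [ 0.1  0.8 -0.7]
[-0.217  0.355  2.297  1.144  0.154  0.181]
[0.0, -0.001, 0.007, 0.0, 0.003, -0.007, 1]
[0.0, -0.001, 0.007, 0.0, 0.003, -0.007, 1]
[0.0, -0.001, 0.007, 0.0, 0.003, -0.007, 1]
[0.0, -0.001, 0.007, 0.0, 0.003, -0.007, 1]
[0.0, -0.001, 0.007, 0.0, 0.003, -0.007, 1]
[0.0, -0.001, 0.007, 0.0, 0.003, -0.007, 1]
[0.0, -0.001, 0.007, 0.0, 0.003, -0.007, 1]
end [0.4631 0.0713 0.0939]
```

Call:
apply_moves --pt "0 -0.001 0.008 0 0.003 -0.007 1" --pt "0 -0.001 0.008 0 0.003 -0.007 1" --pt "0 -0.001 0.008 0 0.003 -0.007 1" --pt "0 -0.001 0.008 0 0.003 -0.007 1" --pt "0 -0.001 0.007 0 0.003 -0.007 1" --pt "0 -0.001 0.007 0 0.003 -0.007 1" --pt "0 -0.001 0.006 0 0.003 -0.007 1" --pt "0 0 0 0 0 0 1"

```text
t: 17.3
tcp_pos: [0.4656, 0.0709, 0.091]
tool_rot: [0.971, 0.055, 0.232, -0.013]
force: [-0.7, -0.3, -1.2]
finger_gap: 0.516
gripper_force: 46.5
```

```bash
python3 - <<'E'
from st import *
print(s["q"].round(3))
plan([(chan(-.0,.0035,.083),rchan(),4,1),(chan(.03,.0035,.083),rchan(),4,1)])
E
```

```text
17.3 gap 0.516 chan [-0.0368  0.0022  0.0827] rot [-0.     -0.0018 -0.0012] Fchan [-1.2 -0.2 -0.7]
[-0.178  0.521  2.301  2.364  0.184 -1.062]
[0.009, 0.0, 0.0, 0.0, 0.0, 0.0, 1]
[0.009, 0.0, 0.0, 0.0, 0.0, 0.0, 1]
[0.009, 0.0, 0.0, 0.0, 0.0, 0.0, 1]
[0.009, 0.0, 0.0, 0.0, 0.0, 0.0, 1]
[0.008, 0.0, 0.0, 0.0, 0.0, 0.0, 1]
[0.008, 0.0, 0.0, 0.0, 0.0, 0.0, 1]
[0.008, 0.0, 0.0, 0.0, 0.0, 0.0, 1]
[0.008, 0.0, 0.0, 0.0, 0.0, 0.0, 1]
end [0.5259 0.0777 0.1217]
```

Call:
apply_moves --pt "0.009 -0.001 0 0 0 0 1" --pt "0.009 -0.0005 0 0 0 0 1" --pt "0.009 0 0 0 0 0 1" --pt "0.009 0 0 0 0 0 1" --pt "0.008 0 0 0 0 0 1" --pt "0.008 0 0 0 0 0 1" --pt "0.008 0 0 0 0 0 1" --pt "0.008 0 0 0 0 0 1"

```text
t: 18.3
tcp_pos: [0.5184, 0.0804, 0.1197]
tool_rot: [0.972, 0.055, 0.226, -0.014]
force: [-12.9, -4.1, 1.6]
finger_gap: 0.524
gripper_force: 47.1
```

Call:
apply_moves --pt "0 0 0 0 0 0 1" --pt "0 0 0 0 0 0 1"

```text
t: 18.55
tcp_pos: [0.5196, 0.0803, 0.1201]
tool_rot: [0.972, 0.055, 0.227, -0.014]
force: [-9.7, -2.4, 0.1]
finger_gap: 0.522
gripper_force: 46.7
```

```bash
python3 - <<'E'
from st import *
print(s["q"].round(3))
plan([(chan(.031,.0038,.067),rchan(),4,1)])
E
```

```text
18.55 gap 0.522 chan [0.0252 0.0056 0.0838] rot [ 0.0032 -0.0103 -0.001 ] Fchan [-8.8 -1.3  4.6]
[-0.127  0.461  2.134  0.834  0.146  0.528]
[0.001, 0.0, 0.004, -0.001, 0.003, 0.0, 1]
[0.001, 0.0, 0.004, -0.001, 0.003, 0.0, 1]
[0.001, 0.0, 0.004, -0.001, 0.003, 0.0, 1]
[0.001, 0.0, 0.004, -0.001, 0.003, 0.0, 1]
end [0.5303 0.0815 0.1076]
```

```bash
cat > blobs.py <<'E'
from st import *
def blobs(tag,xs,y=.003):
    for n in("scene","top"):
        im=snapshot(n)[:,:,::-1];cv2.imwrite(f"pics/{n}_{tag}.png",im)
        for x in xs: print(n,"expect cap",x,np.round(proj(n,chan(x,y,.098)),1))
        x0,y0,x1,y1=(175,170,310,270) if n=="scene" else (240,100,320,215)
        hsv=cv2.cvtColor(im,cv2.COLOR_BGR2HSV);m=((hsv[...,1]<40)&(hsv[...,2]>185)).astype(np.uint8)
        k=np.zeros_like(m);k[y0:y1,x0:x1]=m[y0:y1,x0:x1]
        N,_,st,ce=cv2.connectedComponentsWithStats(k)
        for i in range(1,N):
            if st[i,4]>20:print("  ",st[i],ce[i].round(1))
E
python3 -c "
from blobs import *
blobs('p2',(.025,.071))"
```

```text
18.55 gap 0.522 chan [0.0252 0.0056 0.0838] rot [ 0.0032 -0.0103 -0.001 ] Fchan [-8.8 -1.3  4.6]
scene expect cap 0.025 [274.9 223.9]
scene expect cap 0.071 [258.3 214.9]
   [291 174   4  14  29] [292.1 181.5]
   [ 175  184  100   70 1039] [217.1 218.3]
   [246 209  32  19 388] [261.4 218.4]
   [241 231   9   7  41] [245.5 233.8]
top expect cap 0.025 [268.1 192.8]
top expect cap 0.071 [265.6 175.9]
   [247 107  31  47 534] [265.  133.7]
   [263 154   6   6  28] [266.1 156.4]
   [257 169  18  25 308] [265.7 180.8]
   [278 169   5  24  41] [279.5 181.6]
```

Call:
apply_moves --pt "0.003 0.001 0 0 0.004 0 1" --pt "0.003 0.001 0 0 0.004 0 1" --pt "0.001 0 0.004 0 0 0 1" --pt "0 0 0.004 0 0 0 1" --pt "0 0 0.004 0 0 0 1" --pt "0 0 0.004 0 0 0 1" --pt "0 0 0 0 0 0 1"

```text
t: 19.52
tcp_pos: [0.5327, 0.0802, 0.1089]
tool_rot: [0.971, 0.055, 0.231, -0.015]
force: [-11.8, -2.4, 0.1]
finger_gap: 0.523
gripper_force: 46.8
```

```bash
python3 st.py
```

```text
19.52 gap 0.523 chan [0.0317 0.004  0.0678] rot [ 0.0038 -0.0029 -0.0009] Fchan [-10.7  -1.1   5.5]
```

Call:
apply_moves --pt "0 0 0.004 0 0.002 0 1" --pt "0 0 0.005 0 0 0 1" --pt "0 0 0.005 0 0 0 1" --pt "0 0 0.005 0 0 0 1" --pt "0 0 0.002 0 0 0 1" --pt "0 0 0 0 0 0 1"

```text
t: 20.27
tcp_pos: [0.5408, 0.0812, 0.0902]
tool_rot: [0.971, 0.055, 0.231, -0.014]
force: [-15.5, -0.8, 3.7]
finger_gap: 0.523
gripper_force: 47.2
```

```bash
python3 st.py
```

```text
20.27 gap 0.523 chan [0.0306 0.0041 0.0475] rot [ 0.0029 -0.0021 -0.0013] Fchan [-12.2   0.9  10.3]
```

Call:
apply_moves --pt "-0.002 0 0.001 0 0 0 1" --pt "-0.002 0 0.001 0 0 0 1" --pt "-0.002 0 0 0 0 0 1" --pt "0 0 0 0 0 0 1"

```text
t: 20.78
tcp_pos: [0.5397, 0.0809, 0.0878]
tool_rot: [0.97, 0.055, 0.235, -0.014]
force: [-13.3, 1.0, 11.7]
finger_gap: 0.522
gripper_force: 47.5
```

```bash
python3 st.py
```

```text
20.77 gap 0.522 chan [0.0285 0.0039 0.0459] rot [ 0.0027  0.0045 -0.0019] Fchan [-6.4  2.5 16.3]
```

Call:
apply_moves --pt "-0.001 0 -0.002 0 -0.004 0.001 1" --pt "-0.002 0 0 0 0 0 1" --pt "-0.001 0 0 0 0 0 1" --pt "0 0 0 0 0 0 1"

```text
t: 21.28
tcp_pos: [0.5398, 0.0798, 0.088]
tool_rot: [0.97, 0.055, 0.235, -0.014]
force: [-0.8, 2.9, 1.9]
finger_gap: 0.524
gripper_force: 47.2
```

```bash
python3 st.py
```

```text
21.27 gap 0.524 chan [0.0285 0.0028 0.0461] rot [ 0.0018  0.0053 -0.0013] Fchan [0.5 3.  1.9]
```

Call:
apply_moves --pt "-0.002 0 0 0 -0.004 0 1" --pt "-0.001 0 0 0 0 0 1" --pt "0 0 0 0 0 0 1"

```text
t: 21.65
tcp_pos: [0.5384, 0.0792, 0.087]
tool_rot: [0.971, 0.055, 0.234, -0.013]
force: [2.0, 4.4, 3.4]
finger_gap: 0.523
gripper_force: 47.1
```

```bash
python3 -c "
from blobs import *
blobs('p3',(.023,.069))"
```

```text
21.65 gap 0.523 chan [0.0267 0.0023 0.0458] rot [ 0.001  0.003 -0.001] Fchan [3.8 4.1 1.9]
scene expect cap 0.023 [275.6 224.3]
scene expect cap 0.069 [259.  215.3]
   [285 183   5  15  34] [286.5 189.7]
   [186 184  11  18  54] [190.9 193. ]
   [181 198  94  57 884] [219.  219.5]
   [175 204   5  16  51] [176.8 211.5]
   [246 207  27  26 372] [259.1 217.8]
   [239 230   9   6  34] [242.8 232.8]
   [250 237   9   7  21] [255. 240.]
top expect cap 0.023 [268.2 193.5]
top expect cap 0.069 [265.7 176.6]
   [247 107  31  45 482] [265.  132.7]
   [263 153   6   5  26] [265.8 154.9]
   [258 167  18  23 286] [266.9 178. ]
```

Call:
apply_moves --pt "-0.001 -0.0015 0 0 -0.002 0 1" --pt "0 0 0 0 0 0 1"

```text
t: 22.0
tcp_pos: [0.5367, 0.0787, 0.0859]
tool_rot: [0.971, 0.054, 0.232, -0.011]
force: [3.8, -0.1, 4.0]
finger_gap: 0.519
gripper_force: 47.1
```

```bash
python3 st.py
```

```text
22.0 gap 0.519 chan [0.0247 0.0021 0.0457] rot [-0.0036 -0.0012 -0.0007] Fchan [ 5.2 -0.5  1.8]
```

Call:
apply_moves --pt "-0.002 0 0 0 0 0 1" --pt "0 0 0 0 0 0 1"

```text
t: 22.25
tcp_pos: [0.5363, 0.0787, 0.0857]
tool_rot: [0.971, 0.054, 0.233, -0.011]
force: [4.6, -0.3, 6.8]
finger_gap: 0.525
gripper_force: 47.2
```

```bash
python3 st.py
```

```text
22.25 gap 0.525 chan [0.0243 0.0021 0.0457] rot [-0.0029  0.0014 -0.0008] Fchan [ 7.1 -0.8  4. ]
```

Call:
apply_moves --pt "0.001 0 0 0 0 0 0.4" --pt "0 0 0 0 0 0 -0.2" --pt "0 0 0 0 0 0 -0.6" --pt "0 0 0 0 0 0 -1" --pt "0 0 0 0 0 0 -1" --pt "0 0 -0.03 0 0 0 -1" --pt "0 0 -0.04 0 0 0 -1" --pt "0 0 -0.04 0 0 0 -1"

```text
t: 23.25
tcp_pos: [0.5087, 0.0815, 0.1448]
tool_rot: [0.97, 0.057, 0.235, -0.021]
force: [0.0, 0.0, -0.0]
finger_gap: 0.999
gripper_force: 0.0
```

```bash
python3 - <<'E'
from st import *
print(s["q"].round(3))
plan([((.45,-.02,.2),rdown(-5),8,-1),((.555,-.216,.17),rdown(-13.7),7,-1)])
E
```

```text
23.25 gap 0.999 chan [0.0269 0.0079 0.1107] rot [ 0.0159  0.0069 -0.0019] Fchan [ 0.  0. -0.]
[-0.142  0.394  2.152  0.77   0.188  0.582]
[-0.005, 0.012, -0.01, -0.008, -0.059, 0.025, -1]
[-0.005, 0.012, -0.01, -0.008, -0.059, 0.025, -1]
[-0.005, 0.012, -0.01, -0.008, -0.059, 0.025, -1]
[-0.005, 0.012, -0.009, -0.008, -0.059, 0.025, -1]
[-0.006, 0.012, -0.009, -0.008, -0.059, 0.025, -1]
[-0.006, 0.013, -0.008, -0.008, -0.059, 0.025, -1]
[-0.006, 0.013, -0.008, -0.008, -0.059, 0.025, -1]
[-0.006, 0.013, -0.007, -0.008, -0.059, 0.025, -1]
[0.017, 0.027, 0.004, 0.0, 0.0, 0.022, -1]
[0.018, 0.026, 0.004, 0.0, 0.0, 0.022, -1]
[0.019, 0.026, 0.004, 0.0, 0.0, 0.022, -1]
[0.019, 0.025, 0.004, 0.0, 0.0, 0.022, -1]
[0.02, 0.025, 0.004, 0.0, 0.0, 0.022, -1]
[0.02, 0.024, 0.004, 0.0, 0.0, 0.022, -1]
[0.021, 0.024, 0.004, 0.0, 0.0, 0.022, -1]
end [ 0.5552 -0.216   0.1723]
```

Call:
apply_moves --pt "-0.005 0.012 -0.01 -0.008 -0.059 0.025 -1" --pt "-0.005 0.012 -0.01 -0.008 -0.059 0.025 -1" --pt "-0.005 0.012 -0.01 -0.008 -0.059 0.025 -1" --pt "-0.005 0.012 -0.009 -0.008 -0.059 0.025 -1" --pt "-0.006 0.012 -0.009 -0.008 -0.059 0.025 -1" --pt "-0.006 0.013 -0.008 -0.008 -0.059 0.025 -1" --pt "-0.006 0.013 -0.008 -0.008 -0.059 0.025 -1" --pt "-0.006 0.013 -0.007 -0.008 -0.059 0.025 -1"

```text
t: 24.25
tcp_pos: [0.4515, -0.017, 0.1977]
tool_rot: [0.999, -0.04, 0.007, -0.002]
force: [-0.3, 0.6, 0.5]
finger_gap: 0.998
gripper_force: 0.0
```

Call:
apply_moves --pt "0.017 0.027 0.004 0 0 0.022 -1" --pt "0.018 0.026 0.004 0 0 0.022 -1" --pt "0.019 0.026 0.004 0 0 0.022 -1" --pt "0.019 0.025 0.004 0 0 0.022 -1" --pt "0.02 0.025 0.004 0 0 0.022 -1" --pt "0.02 0.024 0.004 0 0 0.022 -1" --pt "0.021 0.024 0.004 0 0 0.022 -1" --pt "0 0 0 0 0 0 -1"

```text
t: 25.25
tcp_pos: [0.5603, -0.2134, 0.1699]
tool_rot: [0.993, -0.118, 0.008, -0.003]
force: [-0.0, 0.3, -0.1]
finger_gap: 0.996
gripper_force: 0.0
```

```bash
python3 - <<'E'
from blobs import *
blobs('p4',(.023,.069))
c=np.array([.5565,-.2155,0])
plan([(c+[0,0,.12],rdown(-13.7),2,-1),(c+[0,0,.042],rdown(-13.7),3,-1)])
E
```

```text
25.25 gap 0.996 chan [ 0.0548 -0.2908  0.1246] rot [-0.0774 -0.4483  0.3413] Fchan [-0.   0.3 -0.1]
scene expect cap 0.023 [275.6 224.3]
scene expect cap 0.069 [259.  215.3]
   [186 184  11  18  54] [190.9 193. ]
   [181 198  94  56 871] [219.5 219.6]
   [175 206   6  12  37] [176.6 212.1]
   [247 207  39  29 606] [266.2 221.6]
   [239 231   9   5  31] [242.8 232.9]
top expect cap 0.023 [268.2 193.5]
top expect cap 0.069 [265.7 176.6]
   [247 107  31  46 573] [265.2 132.5]
   [263 153   6   6  31] [265.9 155.4]
   [260 168  16  13 119] [268.8 173. ]
[-0.001, 0.003, 0.025, -0.004, -0.007, 0.002, -1]
[-0.001, 0.003, 0.025, -0.004, -0.007, 0.002, -1]
[0.0, 0.0, 0.026, 0.0, 0.0, 0.0, -1]
[0.0, 0.0, 0.026, 0.0, 0.0, 0.0, -1]
[0.0, 0.0, 0.026, 0.0, 0.0, 0.0, -1]
end [ 0.5559 -0.216   0.042 ]
```

Call:
apply_moves --pt "-0.001 0.003 0.025 -0.004 -0.007 0.002 -1" --pt "-0.001 0.002 0.025 -0.004 -0.007 0.002 -1" --pt "0 0 0.026 0 0 0 -1" --pt "0 0 0.026 0 0 0 -1" --pt "0 0 0.026 0 0 0 -1" --pt "0 0 0 0 0 0 -1"

```text
t: 26.1
tcp_pos: [0.5551, -0.2136, 0.0411]
tool_rot: [0.993, -0.118, -0.002, -0.001]
force: [0.2, 0.3, 0.8]
finger_gap: 1.004
gripper_force: 0.0
```

Call:
apply_moves --pt "0 0 0 0 0 0 1" --pt "0 0 0 0 0 0 1" --pt "0 0 0 0 0 0 1" --pt "0 0 0 0 0 0 1" --pt "0 0 0 0 0 0 1"

```text
t: 26.72
tcp_pos: [0.5582, -0.2166, 0.0442]
tool_rot: [0.993, -0.119, 0.002, 0.001]
force: [-0.0, -1.0, 6.6]
finger_gap: 0.525
gripper_force: 45.0
```

```bash
python3 - <<'E'
from st import *
p=s["tcp_pos"];print(p,s["force"])
plan([(p+[0,0,.11],rdown(-13.7),3,1),(np.array([.45,-.03,.16]),rdown(-5),6,1),(chan(-.04,.003,.14),rchan(),12,1)])
E
```

```text
26.73 gap 0.525 chan [-0.0043 -0.2938  0.0137] rot [-0.0844 -0.4613  0.3421] Fchan [ 2.9 -1.   6. ]
[ 0.55817747 -0.21663441  0.04423569] [-0.02707388 -1.03144441  6.61962307]
[0.0, 0.0, -0.037, 0.001, -0.001, 0.0, 1]
[0.0, 0.0, -0.037, 0.001, -0.001, 0.0, 1]
[0.0, 0.0, -0.037, 0.001, -0.001, 0.0, 1]
[-0.025, -0.026, -0.001, 0.0, 0.0, -0.025, 1]
[-0.024, -0.027, -0.001, 0.0, 0.0, -0.025, 1]
[-0.023, -0.027, -0.001, 0.0, 0.0, -0.025, 1]
[-0.023, -0.028, -0.001, 0.0, 0.0, -0.025, 1]
[-0.022, -0.028, -0.001, 0.0, 0.0, -0.025, 1]
[-0.021, -0.029, -0.001, 0.0, 0.0, -0.025, 1]
[-0.002, -0.008, 0.002, 0.004, 0.039, -0.016, 1]
[-0.002, -0.008, 0.002, 0.004, 0.039, -0.016, 1]
[-0.002, -0.008, 0.002, 0.004, 0.039, -0.016, 1]
[-0.002, -0.008, 0.002, 0.004, 0.039, -0.016, 1]
[-0.002, -0.008, 0.002, 0.004, 0.039, -0.016, 1]
[-0.002, -0.008, 0.002, 0.004, 0.039, -0.016, 1]
[-0.001, -0.008, 0.002, 0.004, 0.039, -0.016, 1]
[-0.001, -0.008, 0.001, 0.004, 0.039, -0.016, 1]
[-0.001, -0.008, 0.001, 0.004, 0.039, -0.016, 1]
[-0.001, -0.008, 0.001, 0.004, 0.039, -0.016, 1]
[-0.001, -0.008, 0.001, 0.004, 0.039, -0.016, 1]
[-0.001, -0.008, 0.001, 0.004, 0.039, -0.016, 1]
end [0.4364 0.0667 0.1405]
```

Call:
apply_moves --pt "0 0 -0.037 0.001 -0.001 0 1" --pt "0 0 -0.037 0.001 -0.001 0 1" --pt "0 0 -0.037 0.001 -0.001 0 1" --pt "-0.025 -0.026 -0.001 0 0 -0.025 1" --pt "-0.024 -0.027 -0.001 0 0 -0.025 1" --pt "-0.023 -0.027 -0.001 0 0 -0.025 1" --pt "-0.023 -0.028 -0.001 0 0 -0.025 1" --pt "-0.022 -0.028 -0.001 0 0 -0.025 1"

```text
t: 27.72
tcp_pos: [0.4667, -0.0592, 0.1592]
tool_rot: [0.998, -0.056, -0.001, -0.001]
force: [0.9, -1.2, -0.5]
finger_gap: 0.526
gripper_force: 46.2
```

Call:
apply_moves --pt "-0.021 -0.029 -0.001 0 0 -0.025 1" --pt "-0.002 -0.008 0.002 0.004 0.039 -0.016 1" --pt "-0.002 -0.008 0.002 0.004 0.039 -0.016 1" --pt "-0.002 -0.008 0.002 0.004 0.039 -0.016 1" --pt "-0.002 -0.008 0.002 0.004 0.039 -0.016 1" --pt "-0.002 -0.008 0.002 0.004 0.039 -0.016 1" --pt "-0.002 -0.008 0.002 0.004 0.039 -0.016 1" --pt "-0.001 -0.008 0.002 0.004 0.039 -0.016 1"

```text
t: 28.72
tcp_pos: [0.4406, 0.0279, 0.1456]
tool_rot: [0.991, 0.012, 0.137, -0.009]
force: [-0.2, -0.5, -2.5]
finger_gap: 0.527
gripper_force: 46.1
```

```bash
python3 - <<'E'
from st import *
print(s["q"].round(3))
plan([(chan(-.04,.003,.135),rchan(),6,1)])
E
```

```text
28.73 gap 0.527 chan [-0.0384 -0.0378  0.1447] rot [-0.0166 -0.195   0.0841] Fchan [-1.4 -0.4 -2.1]
[-0.259  0.32   2.157  0.226  0.414  1.091]
[-0.001, -0.007, 0.002, 0.003, 0.033, -0.014, 1]
[0.0, -0.007, 0.002, 0.003, 0.033, -0.014, 1]
[0.0, -0.007, 0.002, 0.003, 0.033, -0.014, 1]
[0.0, -0.007, 0.002, 0.003, 0.033, -0.014, 1]
[0.0, -0.007, 0.002, 0.003, 0.033, -0.014, 1]
[0.0, -0.007, 0.002, 0.003, 0.033, -0.014, 1]
end [0.4412 0.0701 0.1346]
```

Call:
apply_moves --pt "-0.001 -0.007 0.002 0.003 0.033 -0.014 1" --pt "0 -0.007 0.002 0.003 0.033 -0.014 1" --pt "0 -0.007 0.002 0.003 0.033 -0.014 1" --pt "0 -0.007 0.002 0.003 0.033 -0.014 1" --pt "0 -0.007 0.002 0.003 0.033 -0.014 1" --pt "0 -0.007 0.002 0.003 0.033 -0.014 1" --pt "0 0 0 0 0 0 1"

```text
t: 29.6
tcp_pos: [0.4418, 0.0676, 0.1359]
tool_rot: [0.973, 0.049, 0.224, -0.017]
force: [0.6, 0.7, -1.4]
finger_gap: 0.526
gripper_force: 46.1
```

```bash
python3 - <<'E'
from st import *
print(s["q"].round(3))
plan([(chan(-.036,.003,.083),rchan(),7,1)])
E
```

```text
29.6 gap 0.526 chan [-0.0379  0.0015  0.1335] rot [ 0.0066 -0.0177  0.0112] Fchan [-0.   0.6 -1.5]
[-0.206  0.362  2.303  1.265  0.15   0.032]
[0.0, 0.0, 0.007, -0.001, 0.003, -0.002, 1]
[0.0, 0.0, 0.007, -0.001, 0.003, -0.002, 1]
[0.0, 0.0, 0.007, -0.001, 0.003, -0.002, 1]
[0.0, 0.0, 0.007, -0.001, 0.003, -0.002, 1]
[0.0, 0.0, 0.007, -0.001, 0.003, -0.002, 1]
[0.0, 0.0, 0.007, -0.001, 0.003, -0.002, 1]
[0.0, 0.0, 0.007, -0.001, 0.003, -0.002, 1]
end [0.4635 0.0702 0.092 ]
```

Call:
apply_moves --pt "0 0 0.008 -0.001 0.003 -0.002 1" --pt "0 -0.0005 0.008 -0.001 0.003 -0.002 1" --pt "0 0 0.008 -0.001 0.003 -0.002 1" --pt "0 -0.0005 0.007 -0.001 0.003 -0.002 1" --pt "0 0 0.007 -0.001 0.003 -0.002 1" --pt "0 -0.0005 0.007 -0.001 0.003 -0.002 1" --pt "0 0 0.006 -0.001 0.002 -0.002 1" --pt "0 0 0 0 0 0 1"

```text
t: 30.6
tcp_pos: [0.4653, 0.0714, 0.0902]
tool_rot: [0.971, 0.056, 0.234, -0.012]
force: [0.4, 0.6, -0.7]
finger_gap: 0.527
gripper_force: 46.1
```

```bash
python3 st.py
```

```text
30.6 gap 0.527 chan [-0.0374  0.0028  0.082 ] rot [-0.0005  0.0029 -0.004 ] Fchan [ 0.1  0.6 -0.8]
```

Call:
apply_moves --pt "0.009 0 0 0 0 0 1" --pt "0.009 0 0 0 0 0.003 1" --pt "0.009 0 0 0 0 0 1" --pt "0.009 0 0 0 0 0 1" --pt "0.009 0 0 0 0 0 1" --pt "0.009 0 0 0 0 0 1" --pt "0.009 0 0 0 0 0 1" --pt "0.006 0 0 0 0 0 1"

```text
t: 31.6
tcp_pos: [0.5218, 0.0795, 0.1204]
tool_rot: [0.971, 0.055, 0.23, -0.014]
force: [-5.5, -0.4, -4.2]
finger_gap: 0.528
gripper_force: 46.2
```

Call:
apply_moves --pt "0.003 0 0 0 0.004 0 1" --pt "0 0 0 0 0 0 1"

```text
t: 31.85
tcp_pos: [0.5248, 0.0797, 0.1218]
tool_rot: [0.971, 0.055, 0.233, -0.014]
force: [-5.4, -0.2, -3.1]
finger_gap: 0.524
gripper_force: 46.2
```

```bash
python3 -c "
from blobs import *
blobs('p5',(.03,.076,.122))"
```

```text
31.85 gap 0.524 chan [0.0306 0.0044 0.083 ] rot [ 0.0023  0.0009 -0.0016] Fchan [-6.2  0.4 -0.3]
scene expect cap 0.03 [273.1 222.9]
scene expect cap 0.076 [256.5 213.9]
scene expect cap 0.122 [239.6 204.8]
   [290 174   8  18  38] [291.8 182.5]
   [181 184  34  34 339] [197.7 204.6]
   [228 198  48  29 708] [250.4 212.8]
   [175 208   6  11  43] [177.  212.6]
   [214 209   7   4  21] [217.4 210.5]
   [206 221  72  34 272] [246.5 239.3]
   [221 221  24  14  62] [231. 227.]
top expect cap 0.03 [267.8 190.9]
top expect cap 0.076 [265.3 174. ]
top expect cap 0.122 [262.7 156.6]
   [247 107  27  26 193] [264.4 117.4]
   [260 135   6   6  29] [262.9 137.2]
   [255 149  19  43 552] [264.4 169.2]
```

Call:
apply_moves --pt "0.001 0.0005 0.004 0 0 0 1" --pt "0 0 0.005 0 0 0 1" --pt "0 0 0.005 0 0 0 1" --pt "0 0 0.004 0 0 0 1" --pt "0 0 0 0 0 0 1"

```text
t: 32.58
tcp_pos: [0.5338, 0.08, 0.106]
tool_rot: [0.971, 0.055, 0.233, -0.014]
force: [-5.7, -0.2, -4.3]
finger_gap: 0.523
gripper_force: 46.1
```

```bash
python3 st.py
```

```text
32.58 gap 0.523 chan [0.0314 0.0036 0.0649] rot [ 0.0015  0.0008 -0.001 ] Fchan [-7.   0.5 -1.3]
```

Inside the walls with no side force; lower on.

Call:
apply_moves --pt "0 0 0.004 0 0 0 1" --pt "0 0 0.005 0 0 0 1" --pt "0 0 0.005 0 0 0 1" --pt "0 0 0.004 0 0 0 1" --pt "0 0 0.001 0 0 0 1" --pt "0 0 0 0 0 0 1"

```text
t: 33.33
tcp_pos: [0.542, 0.0805, 0.0894]
tool_rot: [0.971, 0.055, 0.233, -0.013]
force: [-8.9, -1.5, -1.0]
finger_gap: 0.52
gripper_force: 46.7
```

```bash
python3 st.py
```

```text
33.33 gap 0.52 chan [0.0311 0.0033 0.0463] rot [-0.0001  0.0007 -0.0012] Fchan [-8.5 -0.5  3.2]
```

Call:
apply_moves --pt "-0.003 0 0.001 0 0 0 1" --pt "-0.003 0 0 0 0 0 1" --pt "-0.002 0 0 0 0 0 1" --pt "-0.002 0 0 0 0 0 1" --pt "-0.002 0 0 0 0 0 1" --pt "0 0 0 0 0 0 1"

```text
t: 34.08
tcp_pos: [0.5393, 0.0796, 0.0872]
tool_rot: [0.969, 0.054, 0.24, -0.013]
force: [0.2, 1.4, 10.1]
finger_gap: 0.524
gripper_force: 46.6
```

```bash
python3 st.py
```

```text
34.08 gap 0.524 chan [0.0277 0.0026 0.0456] rot [ 0.0005  0.0149 -0.0009] Fchan [4.9 1.4 8.8]
```

Call:
apply_moves --pt "-0.001 0 -0.002 0 -0.006 0 1" --pt "-0.002 0 0 0 -0.004 0 1" --pt "0 0 0 0 0 0 1"

```text
t: 34.45
tcp_pos: [0.5356, 0.0792, 0.0866]
tool_rot: [0.971, 0.055, 0.234, -0.013]
force: [4.8, 2.2, 5.4]
finger_gap: 0.526
gripper_force: 48.5
```

```bash
python3 st.py
```

```text
34.45 gap 0.526 chan [0.0241 0.0026 0.0468] rot [ 0.0005  0.0033 -0.0013] Fchan [6.9 1.6 2.6]
```

Call:
apply_moves --pt "-0.001 0 0.0015 0 -0.003 0 1" --pt "0 0 0 0 0 0 1"

```text
t: 34.7
tcp_pos: [0.5356, 0.0791, 0.0856]
tool_rot: [0.971, 0.054, 0.233, -0.013]
force: [2.1, 2.3, 13.4]
finger_gap: 0.524
gripper_force: 49.4
```

```bash
python3 st.py
```

```text
34.7 gap 0.524 chan [0.0236 0.0026 0.0459] rot [ 0.0001  0.0017 -0.001 ] Fchan [ 8.1  2.  10.9]
```

Call:
apply_moves --pt "0.001 0 -0.001 0 0 0 0.4" --pt "0 0 0 0 0 0 -0.2" --pt "0 0 0 0 0 0 -0.6" --pt "0 0 0 0 0 0 -1" --pt "0 0 0 0 0 0 -1" --pt "0 0 -0.03 0 0 0 -1" --pt "0 0 -0.04 0 0 0 -1" --pt "0 0 -0.04 0 0 0 -1"

```text
t: 35.7
tcp_pos: [0.5068, 0.0801, 0.1439]
tool_rot: [0.97, 0.057, 0.233, -0.02]
force: [0.3, 0.2, 0.6]
finger_gap: 0.998
gripper_force: 0.0
```

Call:
apply_moves --pt "-0.005 0.015 -0.015 -0.008 -0.059 0.025 -1" --pt "-0.005 0.015 -0.015 -0.008 -0.059 0.025 -1" --pt "-0.005 0.015 -0.015 -0.008 -0.059 0.025 -1" --pt "-0.006 0.02 -0.01 -0.008 -0.059 0.025 -1" --pt "-0.006 0.03 -0.01 -0.008 -0.059 0.025 -1" --pt "-0.006 0.03 -0.01 -0.008 -0.059 0.025 -1" --pt "-0.006 0.03 -0.01 -0.008 -0.059 0.025 -1" --pt "-0.006 0.03 -0.01 -0.008 -0.059 0.025 -1"

```text
t: 36.7
tcp_pos: [0.4421, -0.1049, 0.2169]
tool_rot: [0.999, -0.04, 0.005, -0.002]
force: [0.5, 0.7, 0.5]
finger_gap: 0.998
gripper_force: 0.0
```

```bash
python3 - <<'E'
from blobs import *
blobs('p6',(.023,.069,.114))
a=cv2.imread("pics/scene_p6.png");b=cv2.imread("pics/top_p6.png")
z=lambda im,x,y,w,h,f:cv2.resize(im[y:y+h,x:x+w],None,fx=f,fy=f,interpolation=cv2.INTER_CUBIC)
cv2.imwrite("pics/fin.png",np.hstack([z(a,180,165,110,110,5),z(b,240,95,50,110,5)]))
E
```

```text
36.7 gap 0.998 chan [-0.018  -0.17    0.2143] rot [-0.0422 -0.4577  0.1889] Fchan [0.8 0.6 0.2]
scene expect cap 0.023 [275.6 224.3]
scene expect cap 0.069 [259.  215.3]
scene expect cap 0.114 [242.6 206.4]
   [186 184  11  18  55] [190.9 193. ]
   [181 198  36  20 299] [200.1 207.2]
   [230 199  56  37 918] [258.1 217.3]
   [175 204   6  15  38] [176.5 211.7]
   [216 210   7   4  21] [219.2 211.4]
   [205 221  70  33 223] [242.7 239.1]
   [223 223   8   5  26] [226.8 224.5]
   [234 229  12   7  30] [239.5 231.8]
   [254 239   9   5  31] [258.4 240.6]
top expect cap 0.023 [268.2 193.5]
top expect cap 0.069 [265.7 176.6]
top expect cap 0.114 [263.2 159.7]
   [247 107  28  27 238] [265.  119.1]
   [260 137   7   6  32] [263.3 139.2]
   [255 151  23  52 699] [266.  176.2]
```

View pics/fin.png

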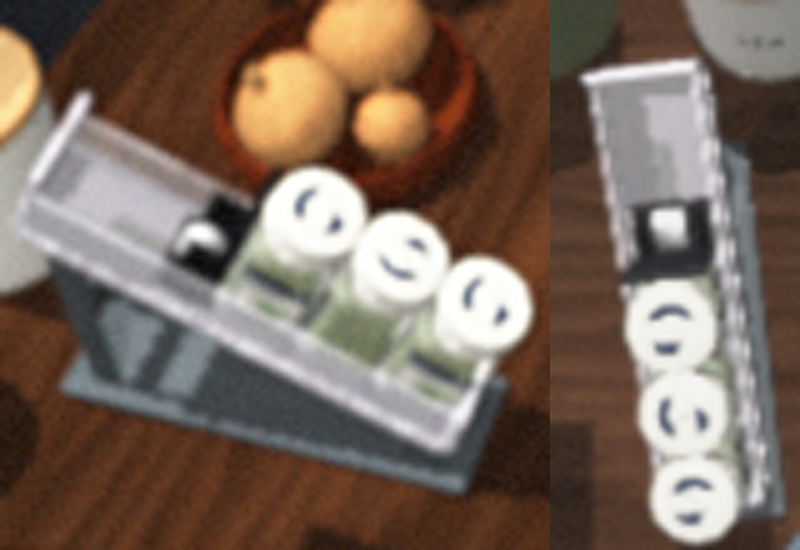

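```bash
python3 -c "
from station import *
print(sign_off())"
```

```text
the job is handed in; nothing more can be done
None
```

I loaded three white-capped jars into the dispenser, and the last picture shows them upright in a row against the front stop with the arm clear; I handed the job in at about 37 s, and no verdict was returned.

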